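Gauge check of the sample panels

TASK

Press the orange disc on the cabinet's shut door so that it pops ajar, swing the door wide open and take the thickness gauge from its bracket on the inside of the door. Holding the gauge upright, rest its tip for about a second inside the marked ring of each sample panel set out on the bench, in the order white, yellow, green, red, blue (pass over any colour that is not there). Then hang the gauge upright in its bracket again and shut the door flush, leaving the tin, cup and bottle alone.

Things in the scene. Friction and masses are not known exactly. Their poses are not given: they have to be found in the camera images.
- door (a joint): Angle (rad) of the white push-to-open door, panel 196 wide x 186 high x 12 mm thick, 13 to 199 mm above the bench, no handle. 0 = shut flush; grows to 1.9 as it swings out (clockwise from above). Pressed in, it reads below 0. Opened, it swings freely, stays where left (light friction) and stays shut when pushed flush.
- cabinet: Fixed grey cabinet 220 wide x 160 deep x 200 mm high, black mat on its roof. Origin: centre of its underside. Own -x points out of the front (door side), own +y towards the hinge side, z up. Side walls 10 mm. The door is set in between them, its outer face flush with their front edges (own x = -80 mm), hinge at own y = +98; the 12 mm roof begins 6 mm behind the shut door.
- door_press (a point): Centre of the orange disc (28 mm) on the door's outer face, 165 mm from the hinge, 168 mm above the bench; moves with the door. Pressed in about 3 mm against a rubber buffer (4 to 8 N, joint below -0.02; solid at 5 mm) it trips a spring catch; let go, the door swings ajar to about 0.5 rad in 1 to 2 s. The catch works once, then stays folded away.
- door_hinge (a point): Point on the upright hinge line (in the plane of the door's outer face), 100 mm above the bench. Its axes turn with the door: own x is normal to the door, from outer to inner face; own y runs along the door from free edge to hinge; z up.
- door_edge (a point): Top of the door's free upright edge, mid-thickness: 196 mm from the hinge line, 199 mm above the bench.
- holster (a point): Centre of the 30 x 30 mm square hole in the 8 mm aluminium bracket on the door's inner face, at its upper surface, 100 mm above the bench; moves with the door. In door_hinge's axes at x = +56, y = -85 mm (44 mm off the inner face). Bracket 56 mm wide, reaching 71 mm from the inner face. The gauge hangs here by its collar, tip 38 mm above the bench.
- gauge: Loose pen-like thickness gauge, 140 mm long, about 130 g. Origin at its lower end (unpressed tip); own z up along it. Spring foot to 34 mm, steel stem 22 mm diameter to 62 mm, orange collar 42 mm diameter from 62 to 68 mm, black square grip 24 x 24 mm (flats across own x and y) from 68 to 140 mm. Starts hanging in the holster behind the shut door.
- gauge_tip (a point): Tip of the gauge's brass spring foot (8 mm diameter). It gives up to 8 mm along the gauge (1 to 3 N).
- panel_white: Loose painted sample panel, white on top, 80 x 60 x 8 mm, 150 g, lying flat on the bench. Origin: centre of its underside; own x along the 80 mm side. May be absent.
- mark_white (a point): Test point of the white panel: centre dot of the ring (black, 28 mm outside, 22 mm inside) on its top face, 15 mm along own x from the centre.
- panel_yellow: Loose painted sample panel, yellow on top, 80 x 60 x 8 mm, 150 g, lying flat on the bench. Origin: centre of its underside; own x along the 80 mm side. May be absent.
- mark_yellow (a point): Test point of the yellow panel: centre dot of the ring (black, 28 mm outside, 22 mm inside) on its top face, 15 mm along own x from the centre.
- panel_green: Loose painted sample panel, green on top, 80 x 60 x 8 mm, 150 g, lying flat on the bench. Origin: centre of its underside; own x along the 80 mm side. May be absent.
- mark_green (a point): Test point of the green panel: centre dot of the ring (white, 28 mm outside, 22 mm inside) on its top face, 15 mm along own x from the centre.
- panel_red: Loose painted sample panel, red on top, 80 x 60 x 8 mm, 150 g, lying flat on the bench. Origin: centre of its underside; own x along the 80 mm side. May be absent.
- mark_red (a point): Test point of the red panel: centre dot of the ring (white, 28 mm outside, 22 mm inside) on its top face, 15 mm along own x from the centre.
- panel_blue: Loose painted sample panel, blue on top, 80 x 60 x 8 mm, 150 g, lying flat on the bench. Origin: centre of its underside; own x along the 80 mm side. May be absent.
- mark_blue (a point): Test point of the blue panel: centre dot of the ring (white, 28 mm outside, 22 mm inside) on its top face, 15 mm along own x from the centre.
- paint_tin: Bystander: silver and orange paint tin, 104 mm diameter, 125 mm high. Origin: centre of its underside.
- mixing_cup: Bystander: clear mixing cup, 84 mm diameter at the rim, 100 mm high. Origin: centre of its underside.
- squeeze_bottle: Bystander: white squeeze bottle with red cap, 56 mm diameter, 150 mm high. Origin: centre of its underside.

How it is judged:
On the way, in this order (a step that is already met when the one before it is completed fails the run):
1. the shut door is pressed inwards (value of joint door below -0.012 rad).
2. the catch has popped the door ajar (value of joint door above 0.25 rad), for 0.1 s.
3. the door is swung wide open (value of joint door above 1.2 rad), for 0.2 s.
4. the gauge's tip rests on the white panel inside its ring, the gauge upright (distance between gauge_tip and mark_white below 0.011 m and contact force between gauge and panel_white above 0.3 N and angle between the z axis of gauge and the z axis of panel_white, either way round below 0.35 rad), for 0.7 s.
5. the gauge's tip rests on the yellow panel inside its ring, the gauge upright (distance between gauge_tip and mark_yellow below 0.011 m and contact force between gauge and panel_yellow above 0.3 N and angle between the z axis of gauge and the z axis of panel_yellow, either way round below 0.35 rad), for 0.7 s.
6. the gauge's tip rests on the green panel inside its ring, the gauge upright (distance between gauge_tip and mark_green below 0.011 m and contact force between gauge and panel_green above 0.3 N and angle between the z axis of gauge and the z axis of panel_green, either way round below 0.35 rad), for 0.7 s.
7. the gauge's tip rests on the red panel inside its ring, the gauge upright (distance between gauge_tip and mark_red below 0.011 m and contact force between gauge and panel_red above 0.3 N and angle between the z axis of gauge and the z axis of panel_red, either way round below 0.35 rad), for 0.7 s.
8. the gauge's tip rests on the blue panel inside its ring, the gauge upright (distance between gauge_tip and mark_blue below 0.011 m and contact force between gauge and panel_blue above 0.3 N and angle between the z axis of gauge and the z axis of panel_blue, either way round below 0.35 rad), for 0.7 s.
At the end, for the whole second after the job is handed in: The gauge hangs upright (within 0.2 rad) and still in the bracket (within 12 mm sideways and 8 mm in height), the door is shut (within 0.06 rad), and the panels lie flat (horizontal distance between gauge and holster below 0.012 m and z of gauge in the frame of holster between -0.07 and -0.054 m and angle between gauge's own z axis and vertical below 0.2 rad and value of joint door between -0.03 and 0.06 rad and linear speed of gauge below 0.03 m/s and angle between each of panel_white, panel_yellow, panel_green, panel_red, panel_blue's own z axis and vertical below 0.1 rad); the robot touches nothing.
It fails at once if the paint tin is shifted more than 30 mm (distance of paint_tin from where it was at the start of the episode above 0.03 m).
It fails at once if the mixing cup is shifted more than 30 mm (distance of mixing_cup from where it was at the start of the episode above 0.03 m).
It fails at once if the squeeze bottle is shifted more than 30 mm (distance of squeeze_bottle from where it was at the start of the episode above 0.03 m).
Of panel_white, panel_yellow, panel_green, panel_red, panel_blue only 3 to 5 are there at a start; the rules pass over those that are not, and their reading is None.
At some moment in a run one of panel_white, panel_yellow, panel_green, panel_red, panel_blue may be knocked a few centimetres aside while the robot is not near it.
It also fails if it takes over 208 s, if anything falls off the work surface, if the arm or the gripper's body presses on something with over 40 N, if the wrist force passes 120 N, or if a joint passes its speed limit or range.

ROBOT

A 6-joint arm with a two-finger parallel gripper is mounted at the origin on the work surface. World frame = base frame: x ahead of the robot, y to its left, z up, the work surface at z = 0. Lengths are in m, angles in rad, forces in N, time in s.
With the tool pointing down it reaches from about 0.25 to 0.775 m from the base axis. Payload 4 kg.
Tool frame: the origin (TCP) lies on the centre line of the jaws, within the pads' length; the fingertips stand 8 mm ahead of it and the grasp point (between the pads) lies 11 mm behind it; z points along the fingers, y is the direction in which the jaws open and shut (so a half turn about z gives the same grasp; the last joint's range is limited). The gripper opens to 94 mm and grips with 3 to 60 N. Pads are 16 mm wide; open, the fingers measure 119 mm over their backs; the gripper's body (75 mm by 177 mm) begins 78 mm behind the grasp point.
Start: joints at [1.187, 0.087, 1.371, -0, 1.684, -0.103], TCP at [0.152, 0.528, 0.189] pointing down, gripper open.
Joint ranges: [-3.1, 3.1], [-0.76, 2.03], [0.27, 2.55], [-1.08, 4.22], [0.17, 2.65], [-2.57, 2.57]. Speed limits (rad/s): [2.79, 2.79, 3.14, 3.14, 3.14, 3.14].

INTERFACE

Orientations are given as [roll, pitch, yaw] about the fixed x, y, z axes, in that order (R = Rz(yaw) Ry(pitch) Rx(roll)).
In Python, from bench import * gives the robot as it stands.
- The arm moves only by the tool step_arm, never from a script. Its argument "steps" is a list of rows, each an object of numbers: "jaw": the opening, from 0 (shut) to 1 (fully open); "tx", "ty", "tz": the shift along the tool's x, y, z in m; "ax", "ay", "az": the turn, a rotation vector about the tool's x, y, z in rad. In form: [{"jaw": .., "tx": .., "ty": .., "tz": .., "ax": .., "ay": .., "az": ..}, ...]. A call has 1 to 8 rows; each row is the pose to reach, as a shift and turn from the pose measured when the call began, along the tool's axes at that moment; what a row does not reach only later rows make up. A row lasts 1/10 s, in which the tool goes at most 50 mm and 8.59 degrees, less where a joint would pass 70% of its speed; a pose out of reach is approached as far as the arm can. A call with a gripper value outside its range is refused whole. The fingers move at their own pace and stop on an object; the grip force is fixed at half the most. Time passes only in rows, so rows that repeat a pose let the fingers close. It gives the time, the measured TCP pose, the force and the opening at its end, in the units of the state.
- get_obs(): the state, without advancing time (a new reading comes with each control period).
- snapshot(name): name is "side" or "top" or "wrist"; returns (picture, depth): 400x640x3 uint8, red, green, blue; 400x640 float32, m along the optical axis (not along the pixel's ray), 0 where there is no reading.
- camera_model(name): a dict with "intrinsics" (3x3 intrinsics, pixels), "origin" and "orientation" of the camera in the world. Camera axes: x right, y down, z forward; pixel columns grow to the right and rows downward; lengths in m; the calibration is good to about 2 mm. A picture is of the moment at which its call begins: read the wrist's pose just before it. camera_model takes no time and is no camera call; for the wrist camera it gives the pose at the moment of the call.
- close_job(): hands the job in, once; it reports no verdict.
Trained networks look in the newest picture that a camera, given by its name, has taken for a name from the list of things; names that differ only in an ending like _2 or _b are one class to them, and where a whole thing is asked for, a point or a joint stands for the part that bears it (a point fixed in the world has none). Each returns a list of dicts, best first, with "confidence" (0 to 1); they miss things now and then, are a little off and sometimes report something else, mostly with a low value. They report only what shows in the picture. A call takes as long as a camera call.
- silhouettes(camera, query): "pixels" (400x640 bool, what is visible of it) and "rect" ([left, top, right, bottom] in pixels, round what is visible of it).
The state is a dict: "time": time; "joint_positions": joint angles; "qvel": joint speeds; "joint_torque": joint torques, N m; "tool_pos": TCP position; "ee_rot": TCP orientation; "wrist_force": force on the tool from outside, world axes, zero at the start; "wrist_torque": the same for the moment, N m; "width": finger opening in m.
Only numpy, scipy, OpenCV 4.12 (cv2) and the standard library are available. Lean on these libraries where they do the work, as an engineer would, in place of code of your own. Each camera call takes 0.05 s, during which the arm holds its last target. There are 200 camera calls.

## Working session

There is one attempt and no reset: what is moved stays moved. The work goes in short steps, Python scripts to look and compute and a tool call to move; the robot and the scene stay as the last step left them, time stands still between calls to the robot, and variables do not carry over. Pictures are saved under pics/ and viewed, about 12 in all and at most 16, crops included, and the job is handed in when it is done.

Besides the shell and the picture viewer there is one more tool, called after "Emit:" by a JSON object that holds its "fn" and its "kwargs", one argument or row to a line. step_arm: Moves the arm, as the interface text tells. Its arguments: {"type":"object","properties":{"steps":{"type":"array"}},"required":["steps"]}

```bash
mkdir -p pics
cat > h.py <<'E'
from bench import *
import numpy as np, cv2
from scipy.spatial.transform import Rotation as R
def Rm(m):
    o=np.array(m["orientation"],float)
    return o if o.shape==(3,3) else R.from_euler('xyz',o).as_matrix()
def pts(cam,depth,mask,m=None):
    m=m or camera_model(cam); K=np.array(m["intrinsics"])
    v,u=np.nonzero(mask&(depth>0)); d=depth[v,u]
    c=np.stack([(u-K[0,2])/K[0,0]*d,(v-K[1,2])/K[1,1]*d,d],1)
    return c@Rm(m).T+np.array(m["origin"]),u,v
def save(n,p): cv2.imwrite("pics/"+n,cv2.cvtColor(p,cv2.COLOR_RGB2BGR))
E
python3 - <<'E'
from h import *
o=get_obs(); print({k:np.round(v,3) for k,v in o.items()})
for c in ["top","side"]:
    m=camera_model(c); print(c,m)
    p,d=snapshot(c); save(c+"0.png",p); np.savez(c+"0.npz",p=p,d=d)
    for n in ["door","cabinet","door_press","panel_white","panel_yellow","panel_green","panel_red","panel_blue","paint_tin","mixing_cup","squeeze_bottle"]:
        for s in silhouettes(c,n)[:2]:
            P,u,v=pts(c,d,s["pixels"],m)
            print(n,round(s["confidence"],2),np.round(s["rect"]),len(P), np.round(np.median(P,0),3) if len(P) else "", np.round(np.percentile(P,[3,97],axis=0),3).tolist() if len(P) else "")
E
```

```text
{'time': np.float64(0.0), 'joint_positions': array([ 1.187,  0.088,  1.372,  0.   ,  1.684, -0.103]), 'qvel': array([ 0.   ,  0.002, -0.001, -0.001, -0.   ,  0.001]), 'joint_torque': array([ 2.0000e-03, -3.4018e+01, -3.0243e+01,  7.2000e-02,  3.3000e-02,
       -0.0000e+00]), 'tool_pos': array([0.152, 0.528, 0.188]), 'ee_rot': array([-3.139, -0.   ,  2.861]), 'wrist_force': array([-0.068,  0.154, -0.745]), 'wrist_torque': array([ 0.014, -0.032, -0.018]), 'width': np.float64(0.094)}
top {'intrinsics': array([[488.81172024,   0.        , 320.58643641],
       [  0.        , 488.81172024, 202.44379981],
       [  0.        ,   0.        ,   1.        ]]), 'origin': array([ 0.48275873, -0.02668695,  1.69403755]), 'orientation': array([-3.05145348, -0.01008177, -1.58016891])}
door 0.72 [200. 209. 224. 273.] 988 [0.5   0.304 0.144] [[0.41, 0.291, 0.021], [0.591, 0.322, 0.203]]
cabinet 0.61 [152. 210. 223. 284.] 4670 [0.491 0.364 0.199] [[0.389, 0.293, 0.026], [0.595, 0.457, 0.206]]
door_press 0.94 [203. 212. 221. 273.] 1037 [0.498 0.304 0.14 ] [[0.408, 0.291, 0.017], [0.594, 0.325, 0.203]]
[... 1621 characters left out ...]
[0.494, -0.04, 0.012]]
panel_red 0.93 [304. 202. 330. 226.] 506 [ 0.611 -0.048  0.008] [[0.573, -0.079, 0.0], [0.651, -0.015, 0.013]]
panel_blue 0.57 [360. 245. 385. 276.] 551 [ 0.456 -0.206  0.008] [[0.419, -0.235, 0.003], [0.494, -0.178, 0.012]]
paint_tin 0.78 [430. 164. 478. 217.] 1596 [ 0.626 -0.433  0.122] [[0.597, -0.484, 0.01], [0.686, -0.393, 0.128]]
paint_tin 0.54 [361. 245. 384. 274.] 538 [ 0.455 -0.206  0.008] [[0.418, -0.234, 0.003], [0.494, -0.18, 0.012]]
mixing_cup 0.97 [302. 138. 330. 177.] 793 [ 0.789 -0.047  0.062] [[0.732, -0.083, 0.008], [0.81, -0.013, 0.1]]
squeeze_bottle 0.89 [361. 139. 378. 174.] 550 [ 0.747 -0.204  0.091] [[0.735, -0.23, 0.008], [0.775, -0.181, 0.151]]
```

Run:
```python
from h import *
# composite: side crop x2.? 
t=np.load("top0.npz"); s=np.load("side0.npz")
a=cv2.resize(s["p"][110:310,90:490],(800,400)); b=cv2.resize(t["p"][120:320,130:530],(400,200))
save("v1.png",np.vstack([a,np.hstack([b,np.zeros((200,400,3),np.uint8)])]))
# front face fit from side: cabinet front & door
for c in ["side","top"]:
    z=np.load(c+"0.npz"); m=camera_model(c)
    P,u,v=pts(c,z["d"],np.ones((400,640),bool),m)
    q=(P[:,2]>.03)&(P[:,2]<.19)&(P[:,0]>.36)&(P[:,0]<.62)&(P[:,1]>.26)&(P[:,1]<.33)
    Q=P[q]; f=np.polyfit(Q[:,0],Q[:,1],1)
    for _ in range(5):
        r=Q[:,1]-np.polyval(f,Q[:,0]); k=abs(r)<.006; f=np.polyfit(Q[k,0],Q[k,1],1)
    print(c,"front y =",f,k.sum(),Q[k,0].min(),Q[k,0].max())
    rf=P[(abs(P[:,2]-.2)<.01)&(P[:,1]>.27)&(P[:,1]<.5)&(P[:,0]>.3)&(P[:,0]<.7)]
    rect=cv2.minAreaRect((rf[:,:2]*1000).astype(np.float32)); print(rect, rf[:,2].mean()); print(cv2.boxPoints(rect))
    p=z["p"][v,u].astype(int); o=(p[:,0]>170)&(p[:,2]<90)&(p[:,1]>60)&(p[:,1]<170)&(P[:,1]>.25)&(P[:,1]<.4)&(P[:,2]>.1)
    print("disc",P[o].mean(0) if o.any() else None,o.sum())
```

```text
side front y = [0.12597421 0.24132626] 1186 0.3883292020378564 0.6107636316787824
((489.6466064453125, 382.8959045410156), (223.96749877929688, 163.4277801513672), 7.488567352294922) 0.20000892338673515
[[367.96835 449.31818]
 [389.2676  287.2843 ]
 [611.3248  316.47363]
 [590.02563 478.5075 ]]
disc None 0
top front y = [0.12869556 0.23829583] 697 0.3918059855524133 0.6097305488110873
((490.785888671875, 381.7200012207031), (220.0587615966797, 163.0771026611328), 7.3815202713012695) 0.2000131375846478
[[371.19263 448.44672]
 [392.1441  286.72107]
 [610.37915 314.9933 ]
 [589.4277  476.71893]]
disc None 0
```

View pics/v1.png

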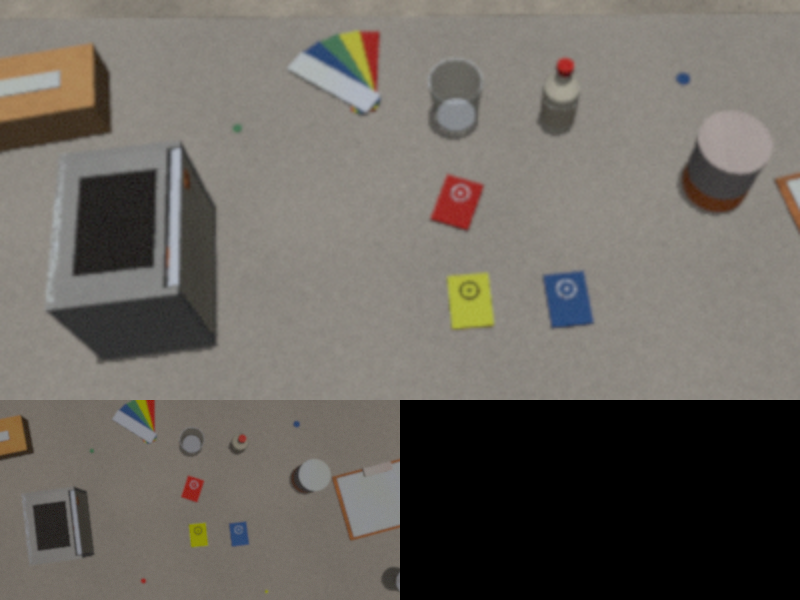

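The picture shows only yellow, red and blue panels, at crop pixels (470,300), (458,203) and (568,298). The cabinet front faces -y, with the hinge on its low-x side and the disc at about (187,180). Next I move over to the disc.

```bash
cat >> h.py <<'E'
a=0.1275; H=np.array([.4035,.2905])
def u(th): return np.array([np.cos(a-th),np.sin(a-th)])
def n(th): return np.array([-np.sin(a-th),np.cos(a-th)])
def go(x,y,z,yaw,o=None):
    o=o or get_obs(); Rc=R.from_euler('xyz',o["ee_rot"]); Rt=R.from_euler('xyz',[np.pi,0,yaw])
    t=Rc.inv().apply(np.array([x,y,z])-o["tool_pos"]); w=(Rc.inv()*Rt).as_rotvec()
    print("go",np.round([x,y,z,yaw],3),"t",np.round(t,4),"w",np.round(w,3))
E
python3 - <<'E'
from h import *
D=H+.165*u(0); print(D)
go(.152,.528,.33,2.861)
q=D-.05*n(0); go(q[0],q[1],.33,a+np.pi/2);
E
```

```text
[0.56716068 0.31148055]
go [0.152 0.528 0.33  2.861] t [ 0.0003 -0.0006 -0.1408] w [ 0. -0. -0.]
go [0.574 0.262 0.33  1.698] t [-0.4785 -0.1394 -0.1408] w [ 0.    -0.     1.162]
```

Emit:
{"fn": "step_arm", "kwargs": {
  "steps": [
    {"jaw":0,"tz":-0.05},
    {"jaw":0,"tz":-0.1},
    {"jaw":0,"tz":-0.14},
    {"jaw":0,"tx":-0.05,"ty":-0.015,"tz":-0.14,"az":0.12},
    {"jaw":0,"tx":-0.095,"ty":-0.028,"tz":-0.14,"az":0.25},
    {"jaw":0,"tx":-0.14,"ty":-0.042,"tz":-0.14,"az":0.38},
    {"jaw":0,"tx":-0.19,"ty":-0.055,"tz":-0.14,"az":0.5},
    {"jaw":0,"tx":-0.235,"ty":-0.07,"tz":-0.14,"az":0.62}
  ]
}}

```text
invalid input
```

Run:
```python
from h import *
o=get_obs();print(o["time"],o["tool_pos"],o["ee_rot"],o["width"])
q=H+.165*u(0)-.05*n(0); go(q[0],q[1],.33,a+np.pi/2)
```

```text
1.2 [0.15241906 0.52847338 0.18919096] [ 3.14155005e+00 -5.60031740e-06  2.86078767e+00] 0.09420702790580994
go [0.574 0.262 0.33  1.698] t [-0.4785 -0.1394 -0.1408] w [ 0.    -0.     1.162]
```

Emit:
{"fn": "step_arm", "kwargs": {
  "steps": [
    {"jaw":0,"tx":0,"ty":0,"tz":-0.05,"ax":0,"ay":0,"az":0},
    {"jaw":0,"tx":0,"ty":0,"tz":-0.1,"ax":0,"ay":0,"az":0},
    {"jaw":0,"tx":0,"ty":0,"tz":-0.14,"ax":0,"ay":0,"az":0},
    {"jaw":0,"tx":-0.045,"ty":-0.014,"tz":-0.14,"ax":0,"ay":0,"az":0.12},
    {"jaw":0,"tx":-0.09,"ty":-0.027,"tz":-0.14,"ax":0,"ay":0,"az":0.24},
    {"jaw":0,"tx":-0.135,"ty":-0.04,"tz":-0.14,"ax":0,"ay":0,"az":0.36},
    {"jaw":0,"tx":-0.18,"ty":-0.053,"tz":-0.14,"ax":0,"ay":0,"az":0.48},
    {"jaw":0,"tx":-0.225,"ty":-0.066,"tz":-0.14,"ax":0,"ay":0,"az":0.6}
  ]
}}

```text
time: 2.0
tool_pos: [0.3516, 0.4015, 0.3294]
ee_rot: [3.141, -0.0, 2.256]
wrist_force: [0.3, 0.4, -0.2]
width: 0.0332
```

Run:
```python
from h import *
o=get_obs();print(o["time"],o["tool_pos"],o["ee_rot"],o["width"])
q=H+.165*u(0)-.05*n(0); go(q[0],q[1],.33,a+np.pi/2)
```

```text
2.0 [0.35161528 0.40154774 0.32943364] [ 3.14086444e+00 -1.81567755e-04  2.25618439e+00] 0.033192491333863254
go [0.574 0.262 0.33  1.698] t [-0.2486  0.0834 -0.0006] w [ 0.001 -0.     0.558]
```

Emit:
{"fn": "step_arm", "kwargs": {
  "steps": [
    {"jaw":0,"tx":-0.045,"ty":0.015,"tz":0,"ax":0,"ay":0,"az":0.12},
    {"jaw":0,"tx":-0.09,"ty":0.03,"tz":0,"ax":0,"ay":0,"az":0.24},
    {"jaw":0,"tx":-0.135,"ty":0.045,"tz":0,"ax":0,"ay":0,"az":0.36},
    {"jaw":0,"tx":-0.18,"ty":0.06,"tz":0,"ax":0,"ay":0,"az":0.48},
    {"jaw":0,"tx":-0.22,"ty":0.075,"tz":0,"ax":0,"ay":0,"az":0.558},
    {"jaw":0,"tx":-0.249,"ty":0.083,"tz":0,"ax":0,"ay":0,"az":0.558},
    {"jaw":0,"tx":-0.249,"ty":0.083,"tz":0.04,"ax":0,"ay":0,"az":0.558},
    {"jaw":0,"tx":-0.249,"ty":0.083,"tz":0.08,"ax":0,"ay":0,"az":0.558}
  ]
}}

```text
time: 2.8
tool_pos: [0.5755, 0.2606, 0.2496]
ee_rot: [3.137, -0.001, 1.696]
wrist_force: [0.7, 0.6, -0.6]
width: 0.0004
```

Run:
```python
from h import *
o=get_obs();print(o["time"],o["tool_pos"],o["ee_rot"],o["width"])
for k in (.05,.02,.008): q=H+.165*u(0)-k*n(0); go(q[0],q[1],.166,a+np.pi/2)
p,d=snapshot("wrist"); save("w1.png",p)
p,d=snapshot("top"); 
P,uu,v=pts("top",d,np.ones((400,640),bool)); 
a2=p; w=cv2.imread("pics/w1.png")
cv2.imwrite("pics/v2.png",np.hstack([cv2.resize(cv2.cvtColor(p,4),(400,250)),cv2.resize(w,(400,250))]))
```

```text
2.8 [0.57554414 0.26058965 0.24961994] [ 3.13728689e+00 -1.41159766e-03  1.69592844e+00] 0.0004328984423805312
go [0.574 0.262 0.166 1.698] t [ 0.0014 -0.0022  0.0836] w [ 0.004 -0.001 -0.002]
go [0.57  0.292 0.166 1.698] t [ 0.0314 -0.0023  0.0837] w [ 0.004 -0.001 -0.002]
go [0.568 0.304 0.166 1.698] t [ 0.0434 -0.0023  0.0837] w [ 0.004 -0.001 -0.002]
```

View pics/v2.png

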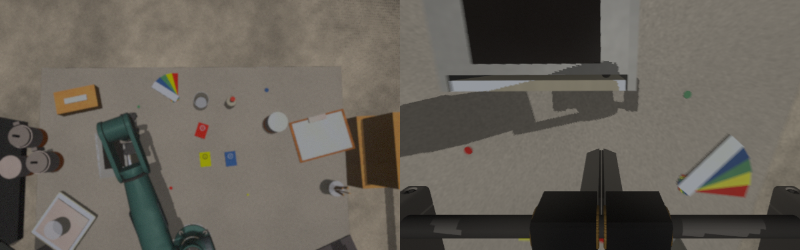

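Top view: only the yellow, red and blue panels. Wrist view: the door's white top edge, right above the shut fingers. Next I lower the fingers and approach.

Emit:
{"fn": "step_arm", "kwargs": {
  "steps": [
    {"jaw":0,"tx":0,"ty":-0.002,"tz":0.04,"ax":0,"ay":0,"az":0},
    {"jaw":0,"tx":0.001,"ty":-0.002,"tz":0.084,"ax":0,"ay":0,"az":0},
    {"jaw":0,"tx":0.015,"ty":-0.002,"tz":0.084,"ax":0,"ay":0,"az":0},
    {"jaw":0,"tx":0.03,"ty":-0.002,"tz":0.084,"ax":0,"ay":0,"az":0},
    {"jaw":0,"tx":0.036,"ty":-0.002,"tz":0.084,"ax":0,"ay":0,"az":0},
    {"jaw":0,"tx":0.038,"ty":-0.002,"tz":0.084,"ax":0,"ay":0,"az":0},
    {"jaw":0,"tx":0.04,"ty":-0.002,"tz":0.084,"ax":0,"ay":0,"az":0}
  ]
}}

```text
time: 3.6
tool_pos: [0.5628, 0.2998, 0.1589]
ee_rot: [-3.13, 0.002, 1.698]
wrist_force: [-0.4, -0.5, -0.3]
width: 0.0005
```

Emit:
{"fn": "step_arm", "kwargs": {
  "steps": [
    {"jaw":0,"tx":0.001,"ty":0.002,"tz":-0.005,"ax":0,"ay":0,"az":0},
    {"jaw":0,"tx":0.002,"ty":0.002,"tz":-0.005,"ax":0,"ay":0,"az":0},
    {"jaw":0,"tx":0.003,"ty":0.002,"tz":-0.005,"ax":0,"ay":0,"az":0}
  ]
}}

```text
time: 3.9
tool_pos: [0.5658, 0.3018, 0.1654]
ee_rot: [-3.133, 0.004, 1.697]
wrist_force: [1.7, -5.2, 2.8]
width: 0.0006
```

Emit:
{"fn": "step_arm", "kwargs": {
  "steps": [
    {"jaw":0,"tx":0.002,"ty":0,"tz":0,"ax":0,"ay":0,"az":0},
    {"jaw":0,"tx":0.003,"ty":0,"tz":0,"ax":0,"ay":0,"az":0},
    {"jaw":0,"tx":0.004,"ty":0,"tz":0,"ax":0,"ay":0,"az":0}
  ]
}}

```text
time: 4.2
tool_pos: [0.5655, 0.3034, 0.1654]
ee_rot: [-3.132, 0.008, 1.695]
wrist_force: [1.0, -7.7, 2.7]
width: 0.0004
```

Emit:
{"fn": "step_arm", "kwargs": {
  "steps": [
    {"jaw":0,"tx":0.002,"ty":0,"tz":0,"ax":0,"ay":0,"az":0},
    {"jaw":0,"tx":0.003,"ty":0,"tz":0,"ax":0,"ay":0,"az":0},
    {"jaw":0,"tx":0.003,"ty":0,"tz":0,"ax":0,"ay":0,"az":0}
  ]
}}

```text
time: 4.5
tool_pos: [0.5654, 0.3038, 0.1655]
ee_rot: [-3.131, 0.012, 1.693]
wrist_force: [-0.4, -7.3, 1.9]
width: 0.0003
```

Emit:
{"fn": "step_arm", "kwargs": {
  "steps": [
    {"jaw":0,"tx":0.005,"ty":0,"tz":0,"ax":0,"ay":0,"az":0},
    {"jaw":0,"tx":0.008,"ty":0,"tz":0,"ax":0,"ay":0,"az":0},
    {"jaw":0,"tx":0.008,"ty":0,"tz":0,"ax":0,"ay":0,"az":0}
  ]
}}

```text
time: 4.8
tool_pos: [0.5651, 0.3055, 0.1655]
ee_rot: [-3.13, 0.023, 1.689]
wrist_force: [0.3, -15.1, 3.4]
width: 0.0002
```

Emit:
{"fn": "step_arm", "kwargs": {
  "steps": [
    {"jaw":0,"tx":-0.03,"ty":0,"tz":0,"ax":0,"ay":0,"az":0},
    {"jaw":0,"tx":-0.07,"ty":0,"tz":0,"ax":0,"ay":0,"az":0},
    {"jaw":0,"tx":-0.11,"ty":0,"tz":0,"ax":0,"ay":0,"az":0},
    {"jaw":0,"tx":-0.15,"ty":0,"tz":0,"ax":0,"ay":0,"az":0},
    {"jaw":0,"tx":-0.15,"ty":0,"tz":-0.045,"ax":0,"ay":0,"az":0},
    {"jaw":0,"tx":-0.15,"ty":0,"tz":-0.09,"ax":0,"ay":0,"az":0},
    {"jaw":0,"tx":-0.15,"ty":0,"tz":-0.13,"ax":0,"ay":0,"az":0},
    {"jaw":0,"tx":-0.15,"ty":0,"tz":-0.13,"ax":0,"ay":0,"az":0}
  ]
}}

```text
time: 5.6
tool_pos: [0.5859, 0.1611, 0.3068]
ee_rot: [3.14, 0.021, 1.689]
wrist_force: [0.2, -0.0, 1.0]
width: 0.0
```

Emit:
{"fn": "step_arm", "kwargs": {
  "steps": [
    {"jaw":0,"tx":0,"ty":0,"tz":0,"ax":0,"ay":0,"az":0},
    {"jaw":0,"tx":0,"ty":0,"tz":0,"ax":0,"ay":0,"az":0},
    {"jaw":0,"tx":0,"ty":0,"tz":0,"ax":0,"ay":0,"az":0},
    {"jaw":0,"tx":0,"ty":0,"tz":0,"ax":0,"ay":0,"az":0},
    {"jaw":0,"tx":0,"ty":0,"tz":0,"ax":0,"ay":0,"az":0},
    {"jaw":0,"tx":0,"ty":0,"tz":0,"ax":0,"ay":0,"az":0},
    {"jaw":0,"tx":0,"ty":0,"tz":0,"ax":0,"ay":0,"az":0}
  ]
}}

```text
time: 6.3
tool_pos: [0.5858, 0.1611, 0.3065]
ee_rot: [3.14, 0.021, 1.689]
wrist_force: [-0.3, 0.3, 0.3]
width: 0.0006
```

```bash
cat >> h.py <<'E'
def doorang(cams=("wrist",),name=None):
    for c in cams:
        m=camera_model(c); p,d=snapshot(c); m2=camera_model(c)
        P,uu,v=pts(c,d,np.ones((400,640),bool),m)
        r=P[:,:2]-H; rr=np.hypot(*r.T)
        q=(abs(P[:,2]-.199)<.006)&(rr>.04)&(rr<.21)
        px=p[v,uu].astype(int); ph=np.arctan2(r[:,1],r[:,0])
        q&=(a-ph>.12)&(a-ph<2.2)
        Q=r[q]; print(c,"n",q.sum(), "th from top edge", (a-np.median(np.arctan2(Q[:,1],Q[:,0]))) if q.sum() else None, "rmax",np.percentile(rr[q],97) if q.sum() else None)
        if name: save(c+name+".png",p)
    return p,d,m
E
python3 - <<'E'
from h import *
print(get_obs()["tool_pos"]); doorang(("wrist","side","top"),"1")
a_=cv2.imread("pics/wrist1.png");b=cv2.imread("pics/side1.png")[100:350,80:480]
cv2.imwrite("pics/v3.png",np.hstack([cv2.resize(a_,(400,250)),b]))
E
```

```text
[0.58579994 0.16106798 0.30648864]
wrist n 3094 th from top edge 0.4672028827175518 rmax 0.18975210501995063
side n 0 th from top edge None rmax None
top n 118 th from top edge 0.4665328319949447 rmax 0.1616804516737442
```

View pics/v3.png

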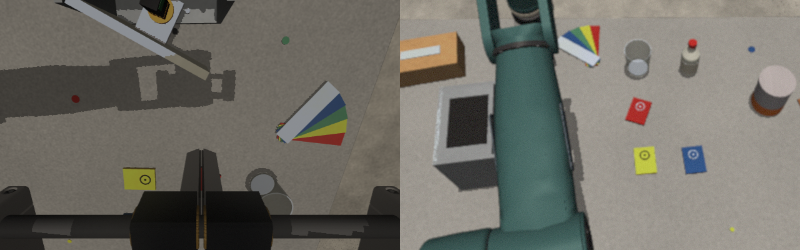

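Run:
```python
from h import *
q=H+.175*u(.515)+.05*n(.515); go(*q,.30,1.69); go(*q,.15,1.69)
o=get_obs()
for th,dd in [(.515,.022),(.7,.02),(.9,.02),(1.1,.02),(1.3,.02),(1.45,.02),(1.6,.02),(1.65,.02)]:
    q=H+.175*u(th)+dd*n(th); go(*q,.15,1.69)
```

```text
go [0.584 0.271 0.3   1.69 ] t [0.1091 0.0115 0.0046] w [ 0.002  0.021 -0.001]
go [0.584 0.271 0.15  1.69 ] t [0.1122 0.0112 0.1545] w [ 0.002  0.021 -0.001]
go [0.574 0.245 0.15  1.69 ] t [ 0.0877 -0.0023  0.155 ] w [ 0.002  0.021 -0.001]
go [0.561 0.213 0.15  1.69 ] t [ 0.0572 -0.0185  0.1556] w [ 0.002  0.021 -0.001]
go [0.543 0.183 0.15  1.69 ] t [ 0.0298 -0.0405  0.1561] w [ 0.002  0.021 -0.001]
go [0.519 0.157 0.15  1.69 ] t [ 0.0073 -0.0675  0.1566] w [ 0.002  0.021 -0.001]
go [0.49  0.137 0.15  1.69 ] t [-0.0094 -0.0985  0.1569] w [ 0.002  0.021 -0.001]
go [0.466 0.126 0.15  1.69 ] t [-0.0176 -0.1236  0.157 ] w [ 0.002  0.021 -0.001]
go [0.441 0.118 0.15  1.69 ] t [-0.0221 -0.1496  0.157 ] w [ 0.002  0.021 -0.001]
go [0.432 0.117 0.15  1.69 ] t [-0.0227 -0.1584  0.157 ] w [ 0.002  0.021 -0.001]
```

Emit:
{"fn": "step_arm", "kwargs": {
  "steps": [
    {"jaw":0,"tx":0.045,"ty":0.005,"tz":0.0,"ax":0,"ay":0.021,"az":0},
    {"jaw":0,"tx":0.085,"ty":0.009,"tz":0.003,"ax":0,"ay":0.021,"az":0},
    {"jaw":0,"tx":0.109,"ty":0.011,"tz":0.005,"ax":0,"ay":0.021,"az":0},
    {"jaw":0,"tx":0.11,"ty":0.011,"tz":0.04,"ax":0,"ay":0.021,"az":0},
    {"jaw":0,"tx":0.111,"ty":0.011,"tz":0.08,"ax":0,"ay":0.021,"az":0},
    {"jaw":0,"tx":0.112,"ty":0.011,"tz":0.12,"ax":0,"ay":0.021,"az":0},
    {"jaw":0,"tx":0.112,"ty":0.011,"tz":0.154,"ax":0,"ay":0.021,"az":0},
    {"jaw":0,"tx":0.112,"ty":0.011,"tz":0.154,"ax":0,"ay":0.021,"az":0}
  ]
}}

```text
time: 7.25
tool_pos: [0.5805, 0.2691, 0.1434]
ee_rot: [-3.13, 0.003, 1.689]
wrist_force: [-0.3, -0.6, -0.4]
width: 0.0007
```

Emit:
{"fn": "step_arm", "kwargs": {
  "steps": [
    {"jaw":0,"tx":-0.024,"ty":-0.013,"tz":0,"ax":0,"ay":0,"az":0},
    {"jaw":0,"tx":-0.038,"ty":-0.021,"tz":0,"ax":0,"ay":0,"az":0},
    {"jaw":0,"tx":-0.055,"ty":-0.03,"tz":0,"ax":0,"ay":0,"az":0},
    {"jaw":0,"tx":-0.068,"ty":-0.04,"tz":0,"ax":0,"ay":0,"az":0},
    {"jaw":0,"tx":-0.082,"ty":-0.052,"tz":0,"ax":0,"ay":0,"az":0},
    {"jaw":0,"tx":-0.094,"ty":-0.065,"tz":0,"ax":0,"ay":0,"az":0},
    {"jaw":0,"tx":-0.105,"ty":-0.079,"tz":0,"ax":0,"ay":0,"az":0},
    {"jaw":0,"tx":-0.113,"ty":-0.093,"tz":0,"ax":0,"ay":0,"az":0}
  ]
}}

```text
time: 8.05
tool_pos: [0.5026, 0.1456, 0.1478]
ee_rot: [-3.135, 0.002, 1.689]
wrist_force: [1.3, 1.3, 0.0]
width: 0.0002
```

Run:
```python
from h import *
o=get_obs();print(o["tool_pos"],o["wrist_force"]); doorang()
for th in [1.2,1.3,1.4,1.5,1.6,1.65]:
    q=H+.175*u(th)+.02*n(th); go(*q,.15,1.69,o)
```

```text
[0.5026494  0.14561385 0.14782956] [1.27116516 1.29411177 0.00348884]
wrist n 11155 th from top edge 1.1875431435918 rmax 0.1720992167650013
go [0.505 0.146 0.15  1.69 ] t [ 0.0005  0.0021 -0.0022] w [-0.006  0.002 -0.001]
go [0.49  0.137 0.15  1.69 ] t [-0.0071 -0.0138 -0.0021] w [-0.006  0.002 -0.001]
go [0.474 0.129 0.15  1.69 ] t [-0.013  -0.0304 -0.002 ] w [-0.006  0.002 -0.001]
go [0.458 0.123 0.15  1.69 ] t [-0.0173 -0.0474 -0.0018] w [-0.006  0.002 -0.001]
go [0.441 0.118 0.15  1.69 ] t [-0.0198 -0.0649 -0.0017] w [-0.006  0.002 -0.001]
go [0.432 0.117 0.15  1.69 ] t [-0.0204 -0.0736 -0.0017] w [-0.006  0.002 -0.001]
```

Emit:
{"fn": "step_arm", "kwargs": {
  "steps": [
    {"jaw":0,"tx":-0.007,"ty":-0.014,"tz":-0.002,"ax":0,"ay":0,"az":0},
    {"jaw":0,"tx":-0.013,"ty":-0.03,"tz":-0.002,"ax":0,"ay":0,"az":0},
    {"jaw":0,"tx":-0.017,"ty":-0.047,"tz":-0.002,"ax":0,"ay":0,"az":0},
    {"jaw":0,"tx":-0.02,"ty":-0.065,"tz":-0.002,"ax":0,"ay":0,"az":0},
    {"jaw":0,"tx":-0.02,"ty":-0.065,"tz":-0.002,"ax":0,"ay":0,"az":0},
    {"jaw":0,"tx":-0.02,"ty":-0.045,"tz":-0.002,"ax":0,"ay":0,"az":0},
    {"jaw":0,"tx":-0.02,"ty":-0.04,"tz":-0.05,"ax":0,"ay":0,"az":0},
    {"jaw":0,"tx":-0.02,"ty":-0.04,"tz":-0.1,"ax":0,"ay":0,"az":0}
  ]
}}

```text
time: 8.9
tool_pos: [0.4649, 0.1206, 0.2486]
ee_rot: [-3.131, 0.003, 1.688]
wrist_force: [1.0, -0.5, -0.4]
width: 0.0006
```

Emit:
{"fn": "step_arm", "kwargs": {
  "steps": [
    {"jaw":0.5,"tx":0,"ty":0,"tz":-0.05,"ax":0,"ay":0,"az":0.14},
    {"jaw":0.5,"tx":0,"ty":0,"tz":-0.1,"ax":0,"ay":0,"az":0.28},
    {"jaw":0.5,"tx":0,"ty":0,"tz":-0.12,"ax":0,"ay":0,"az":0.42},
    {"jaw":0.5,"tx":0,"ty":0,"tz":-0.12,"ax":0,"ay":0,"az":0.56},
    {"jaw":0.5,"tx":0,"ty":0,"tz":-0.12,"ax":0,"ay":0,"az":0.7},
    {"jaw":0.5,"tx":0,"ty":0,"tz":-0.12,"ax":0,"ay":0,"az":0.84},
    {"jaw":0.5,"tx":0,"ty":0,"tz":-0.12,"ax":0,"ay":0,"az":0.98},
    {"jaw":0.5,"tx":0,"ty":0,"tz":-0.12,"ax":0,"ay":0,"az":1.12}
  ]
}}

```text
time: 9.7
tool_pos: [0.4674, 0.1215, 0.3699]
ee_rot: [-3.141, 0.009, 0.562]
wrist_force: [-0.5, -0.1, 0.6]
width: 0.0468
```

Run:
```python
from h import *
o=get_obs();print(o["tool_pos"],o["ee_rot"],o["wrist_force"]); p,d,m=doorang(("wrist",),"2")
for s in silhouettes("wrist","gauge")[:3]:
    P,uu,v=pts("wrist",d,s["pixels"],m); print(s["confidence"],s["rect"],np.round(np.percentile(P,[5,50,95],axis=0),3).tolist())
for th in (1.5,1.6,1.7): print(th,H+.085*u(th)+.056*n(th), th, a-th+np.pi/2)
```

```text
[0.4673521  0.12151459 0.36994805] [-3.1407063   0.00872955  0.56228348] [-0.49328839 -0.14695021  0.59516708]
wrist n 1764 th from top edge 1.632300006356753 rmax 0.19189986568953327
0.86 [237.0, 112.6, 280.1, 147.1] [[0.454, 0.192, 0.104], [0.47, 0.206, 0.166], [0.481, 0.22, 0.178]]
0.25 [454.1, 233.1, 507.5, 284.6] [[0.42, -0.236, 0.004], [0.457, -0.207, 0.007], [0.493, -0.179, 0.009]]
1.5 [0.47514755 0.21819765] 1.5 0.1982963267948965
1.6 [0.46757142 0.21140605] 1.6 0.09829632679489642
1.7 [0.45935511 0.20540472] 1.7 -0.0017036732051034509
```

View pics/wrist2.png

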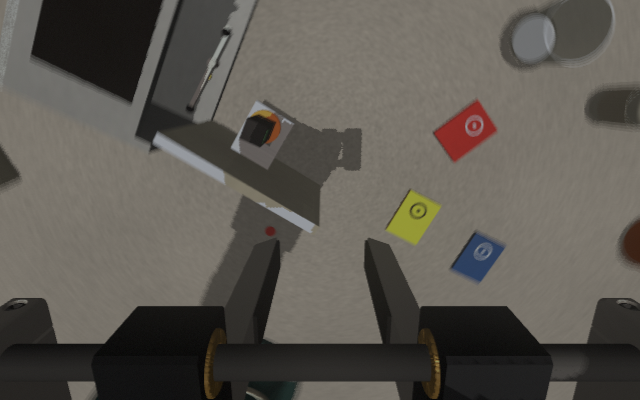

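The gauge stands in its bracket at (258,128). The open door's top edge runs from (155,140) to (315,228), and all three rings are in view. Next I refine these positions.

```bash
cat >> h.py <<'E'
def gtop(name=None):
    m=camera_model("wrist"); p,d=snapshot("wrist"); 
    if name: save(name,p)
    P,uu,v=pts("wrist",d,np.ones((400,640),bool),m)
    r=P[:,:2]-H
    q=(abs(P[:,2]-.199)<.008)&(np.hypot(*r.T)>.03)&(np.hypot(*r.T)<.21)&(r[:,1]<-.02)
    Q=r[q]; vx,vy,x0,y0=cv2.fitLine(Q.astype(np.float32),cv2.DIST_HUBER,0,.001,.001).ravel()
    if vy>0: vx,vy=-vx,-vy
    th=a-np.arctan2(vy,vx); nn=n(th); off=(np.array([x0,y0])@nn); print("door th",th,"mid offset(6mm)",off,"far",(Q@u(th)).max())
    hol=H+.085*u(th)+.056*n(th); print("holster",hol,"yaw",a-th+np.pi/2)
    for z0,z1 in ((.170,.186),(.15,.17)):
        g=(P[:,2]>z0)&(P[:,2]<z1)&(np.hypot(*(P[:,:2]-hol).T)<.03)
        if g.sum()<10: print("few"); continue
        G=P[g]; print("gauge z",np.median(G[:,2]),"mid",(np.percentile(G,2,axis=0)+np.percentile(G,98,axis=0))/2,cv2.minAreaRect((G[:,:2]*1000).astype(np.float32)),g.sum())
    return p,d,m
def marks(cam="wrist",cols=("yellow","red","blue")):
    m=camera_model(cam); p,d=snapshot(cam); out={}
    hsv=cv2.cvtColor(p,cv2.COLOR_RGB2HSV)
    for c in cols:
        S=[s for s in silhouettes(cam,"panel_"+c) if s["rect"][2]-s["rect"][0]<150]
        for s in S[:2]:
            P,uu,v=pts(cam,d,s["pixels"],m); k=(abs(P[:,2]-.008)<.01)
            if k.sum()<50: continue
            x0,y0,x1,y1=[int(t) for t in s["rect"]]
            h=np.median(hsv[v[k],uu[k]],0)
            # plane z=.008 intersection
            K=np.array(m["intrinsics"]); 
            mk=s["pixels"].astype(np.uint8); mk=cv2.morphologyEx(mk,cv2.MORPH_CLOSE,np.ones((5,5)))>0
            vv,u2=np.nonzero(mk)
            def pl(u_,v_):
                ray=np.stack([(u_-K[0,2])/K[0,0],(v_-K[1,2])/K[1,1],np.ones(len(u_))],1)@Rm(m).T
                t=(.008-m["origin"][2])/ray[:,2]; return np.array(m["origin"])[:2]+ray[:,:2]*t[:,None]
            W=pl(u2,vv); rc=cv2.minAreaRect((W*1000).astype(np.float32))
            # ring = pixels differing from the panel's median colour, inside the panel
            er=cv2.erode(mk.astype(np.uint8),np.ones((5,5)))>0
            lab=cv2.cvtColor(p,cv2.COLOR_RGB2LAB).astype(float); med=np.median(lab[er],0); df=np.linalg.norm(lab-med,axis=2)
            rg=er&(df>.5*np.percentile(df[er],98)); b,a_=np.nonzero(rg); Wr=pl(a_,b)
            (cx,cy),rad=cv2.minEnclosingCircle((Wr*1000).astype(np.float32))
            cen=np.array(rc[0]); rm=np.median(Wr,0)*1000; mean=Wr.mean(0)*1000
            print(c,round(s["confidence"],2),"rect",np.round(rc[0],1),np.round(rc[1],1),round(rc[2],1),"ring mean",np.round(mean,1),"circ",np.round([cx,cy,rad],1),"dist c",round(float(np.hypot(*(mean-cen))),1),"z",round(float(np.median(P[k,2])),4))
    return p,d,m
E
python3 - <<'E'
from h import *
gtop(); marks()
E
```

```text
door th 1.6776912 mid offset(6mm) 0.005426059 far 0.19732453432349462
holster [0.46123943 0.20667184] yaw 0.020605206
gauge z 0.17690733638988637 mid [0.46397548 0.20847691 0.17503955] ((463.6749572753906, 208.52066040039062), (24.34197425842285, 24.5307559967041), 8.968330383300781) 534
gauge z 0.16056523691170338 mid [0.46611286 0.20814133 0.16029418] ((470.94708251953125, 203.87814331054688), (32.986572265625, 16.5313777923584), 55.23345184326172) 89
yellow 0.81 rect [454.4 -68.2] [81.1 62.6] 5.2 ring mean [469.2 -68.2] circ [469.5 -68.1  14.2] dist c 14.9 z 0.0073
red 0.81 rect [612.7 -49.9] [62.9 81.6] 71.5 ring mean [626.8 -55.5] circ [626.9 -55.8  14.1] dist c 15.2 z 0.0072
blue 0.78 rect [ 455.8 -207.1] [80.8 63.2] 6.6 ring mean [ 471.1 -207.7] circ [ 471.1 -207.8   14.1] dist c 15.3 z 0.0074
```

Run:
```python
from h import *
go(.464,.2085,.29,.1)
```

```text
go [0.464 0.208 0.29  0.1  ] t [ 0.0458 -0.0747  0.0785] w [0.001 0.011 0.47 ]
```

Emit:
{"fn": "step_arm", "kwargs": {
  "steps": [
    {"jaw":0.6,"tx":0.012,"ty":-0.02,"tz":0.02,"ax":0,"ay":0.01,"az":0.12},
    {"jaw":0.6,"tx":0.023,"ty":-0.037,"tz":0.04,"ax":0,"ay":0.01,"az":0.24},
    {"jaw":0.6,"tx":0.035,"ty":-0.056,"tz":0.06,"ax":0,"ay":0.01,"az":0.36},
    {"jaw":0.6,"tx":0.046,"ty":-0.075,"tz":0.078,"ax":0,"ay":0.01,"az":0.47},
    {"jaw":0.6,"tx":0.046,"ty":-0.075,"tz":0.078,"ax":0,"ay":0.01,"az":0.47},
    {"jaw":0.6,"tx":0.046,"ty":-0.075,"tz":0.078,"ax":0,"ay":0.01,"az":0.47}
  ]
}}

```text
time: 10.65
tool_pos: [0.4638, 0.2088, 0.2905]
ee_rot: [3.14, 0.001, 0.103]
wrist_force: [-0.5, 0.0, 0.1]
width: 0.0567
```

Run:
```python
from h import *
o=get_obs();print(o["tool_pos"],o["ee_rot"],o["width"])
gtop("w3.png"); go(.464,.2085,.2,.1); go(.464,.2085,.137,.1)
```

```text
[0.46383145 0.20878103 0.29050638] [3.13997729e+00 1.33467666e-03 1.02699128e-01] 0.056685691981382326
door th 1.6755738 mid offset(6mm) 0.005839623 far 0.19732940951108255
holster [0.4614168  0.20679429] yaw 0.022722602
gauge z 0.17697757283029664 mid [0.46421686 0.20874998 0.17520225] ((463.9102478027344, 208.5714874267578), (24.599027633666992, 24.305419921875), 9.181344032287598) 726
gauge z 0.16070898493874752 mid [0.47558872 0.21048689 0.16005741] ((475.7275390625, 210.61570739746094), (0.705466628074646, 23.728471755981445), 8.997384071350098) 117
go [0.464 0.208 0.2   0.1  ] t [-0.0003 -0.0002  0.0915] w [ 0.001 -0.001  0.001]
go [0.464 0.208 0.137 0.1  ] t [-0.0003 -0.0002  0.1545] w [ 0.001 -0.001  0.001]
```

View pics/w3.png

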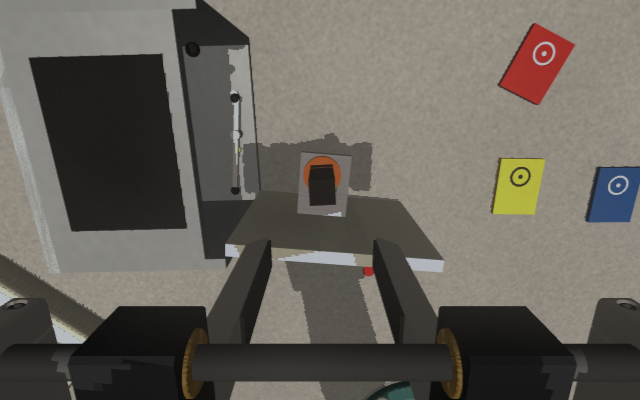

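The wrist view agrees with the fit: the gauge is at (322,185), central between the fingers. I descend and grip it.

Emit:
{"fn": "step_arm", "kwargs": {
  "steps": [
    {"jaw":0.6,"tx":0,"ty":0,"tz":0.04,"ax":0,"ay":0,"az":-0.05},
    {"jaw":0.6,"tx":0,"ty":0,"tz":0.08,"ax":0,"ay":0,"az":-0.05},
    {"jaw":0.6,"tx":0,"ty":0,"tz":0.12,"ax":0,"ay":0,"az":-0.05},
    {"jaw":0.6,"tx":0,"ty":0,"tz":0.145,"ax":0,"ay":0,"az":-0.05},
    {"jaw":0.6,"tx":0,"ty":0,"tz":0.154,"ax":0,"ay":0,"az":-0.05},
    {"jaw":0.6,"tx":0,"ty":0,"tz":0.154,"ax":0,"ay":0,"az":-0.05},
    {"jaw":0.4,"tx":0,"ty":0,"tz":0.154,"ax":0,"ay":0,"az":-0.05},
    {"jaw":0.3,"tx":0,"ty":0,"tz":0.154,"ax":0,"ay":0,"az":-0.05}
  ]
}}

```text
time: 11.5
tool_pos: [0.466, 0.2086, 0.1401]
ee_rot: [3.141, -0.005, 0.151]
wrist_force: [0.6, -0.3, -0.4]
width: 0.0439
```

Emit:
{"fn": "step_arm", "kwargs": {
  "steps": [
    {"jaw":0.0,"tx":0,"ty":0,"tz":0,"ax":0,"ay":0,"az":0},
    {"jaw":0.0,"tx":0,"ty":0,"tz":0,"ax":0,"ay":0,"az":0},
    {"jaw":0.0,"tx":0,"ty":0,"tz":0,"ax":0,"ay":0,"az":0},
    {"jaw":0.0,"tx":0,"ty":0,"tz":0,"ax":0,"ay":0,"az":0}
  ]
}}

```text
time: 11.9
tool_pos: [0.4666, 0.2089, 0.1413]
ee_rot: [3.141, -0.007, 0.151]
wrist_force: [0.1, 0.4, 4.0]
width: 0.0235
```

Emit:
{"fn": "step_arm", "kwargs": {
  "steps": [
    {"jaw":0.0,"tx":0,"ty":0,"tz":-0.015,"ax":0,"ay":0,"az":0},
    {"jaw":0.0,"tx":0,"ty":0,"tz":-0.03,"ax":0,"ay":0,"az":0},
    {"jaw":0.0,"tx":0,"ty":0,"tz":-0.05,"ax":0,"ay":0,"az":0},
    {"jaw":0.0,"tx":0,"ty":0,"tz":-0.075,"ax":0,"ay":0,"az":0},
    {"jaw":0.0,"tx":0,"ty":0,"tz":-0.1,"ax":0,"ay":0,"az":0},
    {"jaw":0.0,"tx":0,"ty":0,"tz":-0.12,"ax":0,"ay":0,"az":0},
    {"jaw":0.0,"tx":0,"ty":0,"tz":-0.12,"ax":0,"ay":0,"az":0}
  ]
}}

```text
time: 12.6
tool_pos: [0.4673, 0.2093, 0.266]
ee_rot: [-3.141, -0.015, 0.152]
wrist_force: [0.7, 1.0, -1.4]
width: 0.0238
```

Run:
```python
from h import *
o=get_obs();print(o["tool_pos"],o["ee_rot"],o["width"],o["wrist_force"])
p,d,m=marks(); save("w4.png",p)
T=R.from_euler('xyz',o["ee_rot"])
for s in silhouettes("wrist","gauge")[:2]:
    P,uu,v=pts("wrist",d,s["pixels"],m); L=T.inv().apply(P-o["tool_pos"]); print(s["confidence"],s["rect"],np.round(np.percentile(L,[3,50,97],axis=0),4).tolist())
p,d=snapshot("side"); save("s4.png",p)
a_=cv2.imread("pics/w4.png")[:,100:540]; b=cv2.resize(cv2.imread("pics/s4.png")[130:300,160:310],None,fx=2.35,fy=2.35)
b=b[:400]; cv2.imwrite("pics/v4.png",np.hstack([a_[:b.shape[0]],b]))
```

```text
[0.46729056 0.20928178 0.26601462] [-3.14050035 -0.01532192  0.15155184] 0.023787169220142287 [ 0.69010787  1.02280656 -1.4019905 ]
yellow 0.79 rect [454.9 -67.3] [80.4 62.1] 4.9 ring mean [468.8 -67.5] circ [468.9 -67.6  14. ] dist c 13.9 z 0.0074
red 0.85 rect [613.  -48.7] [65.1 83. ] 70.5 ring mean [626.9 -55.2] circ [627.  -55.3  14. ] dist c 15.4 z 0.0072
blue 0.89 rect [ 456.7 -204.9] [83.2 67.8] 8.7 ring mean [ 470.6 -208. ] circ [ 453.9 -221.6   36.1] dist c 14.2 z 0.0074
0.9 [291.7, 195.6, 350.4, 294.9] [[-0.0125, -0.0168, -0.0366], [0.0085, -0.0004, -0.0239], [0.0151, 0.0164, 0.0374]]
```

View pics/v4.png

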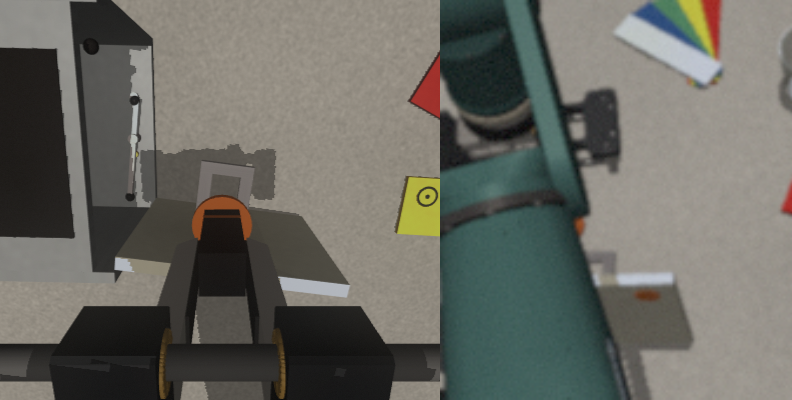

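The gauge is held: collar at (222,215), bracket hole empty behind it. I estimate its tilt and offset in the hand.

```bash
cat >> h.py <<'E'
def ingrip():
    o=get_obs(); m=camera_model("wrist"); p,d=snapshot("wrist"); T=R.from_euler('xyz',o["ee_rot"])
    P,uu,v=pts("wrist",d,np.ones((400,640),bool),m); L=T.inv().apply(P-o["tool_pos"])
    q=(abs(L[:,1])<.009)&(L[:,2]>-.032)&(L[:,2]<.028)&(L[:,0]>-.005)&(L[:,0]<.02)
    G=L[q]; f=np.polyfit(G[:,2],G[:,0],1)
    for _ in range(4): r=G[:,0]-np.polyval(f,G[:,2]); f=np.polyfit(G[abs(r)<.002][:,2],G[abs(r)<.002][:,0],1)
    print("face x=%.4f*z+%.4f"%tuple(f),q.sum(),"axis x at tip",f[0]*.104+f[1]-.012,"axis at 0",f[1]-.012)
    c=(abs(L[:,1])<.024)&(L[:,2]>.02)&(L[:,2]<.05)&(L[:,0]>-.02)&(L[:,0]<.03)
    px=p[v,uu].astype(int); c&=(px[:,0]>px[:,2]*2)&(px[:,0]>80)
    C=L[c]; print("collar",c.sum(),np.round(np.percentile(C,[1,50,99],axis=0),4).tolist())
    top=(abs(L[:,1])<.009)&(L[:,2]<-.03)&(L[:,2]>-.045)&(abs(L[:,0])<.02); print("top z",np.round(np.percentile(L[top][:,2],[5,50]),4) if top.any() else None)
E
python3 - <<'E'
from h import *
ingrip()
E
```

```text
face x=-0.0059*z+0.0093 1155 axis x at tip -0.0033276424535850276 axis at 0 -0.002708965994896423
collar 976 [[-0.0117, -0.0206, 0.0347], [0.0078, -0.0004, 0.0363], [0.0175, 0.0199, 0.0387]]
top z [-0.0367 -0.0357]
```

```bash
cat >> h.py <<'E'
def tip(M,z,yaw=.15): go(M[0]+.003*np.cos(yaw),M[1]+.003*np.sin(yaw),z,yaw)
E
python3 - <<'E'
from h import *
tip((.469,-.068),.26); tip((.469,-.068),.125)
E
```

```text
go [ 0.472 -0.068  0.26   0.15 ] t [-3.49e-02  2.74e-01 -2.00e-04] w [ 0.001 -0.005  0.001]
go [ 0.472 -0.068  0.125  0.15 ] t [-0.0355  0.2739  0.1348] w [ 0.001 -0.005  0.001]
```

Emit:
{"fn": "step_arm", "kwargs": {
  "steps": [
    {"jaw":0.0,"tx":-0.006,"ty":0.045,"tz":0,"ax":0,"ay":-0.005,"az":0},
    {"jaw":0.0,"tx":-0.012,"ty":0.09,"tz":0,"ax":0,"ay":-0.005,"az":0},
    {"jaw":0.0,"tx":-0.018,"ty":0.135,"tz":0,"ax":0,"ay":-0.005,"az":0},
    {"jaw":0.0,"tx":-0.023,"ty":0.18,"tz":0,"ax":0,"ay":-0.005,"az":0},
    {"jaw":0.0,"tx":-0.028,"ty":0.22,"tz":0,"ax":0,"ay":-0.005,"az":0},
    {"jaw":0.0,"tx":-0.033,"ty":0.255,"tz":0,"ax":0,"ay":-0.005,"az":0},
    {"jaw":0.0,"tx":-0.035,"ty":0.274,"tz":0.03,"ax":0,"ay":-0.005,"az":0},
    {"jaw":0.0,"tx":-0.035,"ty":0.274,"tz":0.07,"ax":0,"ay":-0.005,"az":0}
  ]
}}

```text
time: 13.75
tool_pos: [0.4735, -0.0707, 0.1906]
ee_rot: [3.138, -0.004, 0.147]
wrist_force: [0.8, 0.4, -1.6]
width: 0.0238
```

Run:
```python
from h import *
marks(); ingrip(); o=get_obs(); print(o["tool_pos"],o["ee_rot"],o["wrist_force"]); tip((.469,-.068),.12); tip((.469,-.068),.107)
```

```text
yellow 0.84 rect [461.7 -68.6] [66.9 59.8] 5.2 ring mean [470.3 -68.2] circ [473.8 -74.6  21.5] dist c 8.7 z 0.0071
red 0.7 rect [613.1 -51. ] [60.9 81.7] 72.0 ring mean [626.8 -55.8] circ [631.7 -59.3  20.9] dist c 14.5 z 0.007
blue 0.74 rect [612.6 -50.6] [61.2 82.1] 71.9 ring mean [626.6 -55.6] circ [631.4 -59.1  20.6] dist c 14.9 z 0.007
blue 0.72 rect [ 456.9 -207.8] [81.  61.6] 6.0 ring mean [ 471.8 -206.1] circ [ 472.5 -206.    15. ] dist c 15.0 z 0.0072
face x=-0.0062*z+0.0093 1152 axis x at tip -0.003342718060660473 axis at 0 -0.0026948017909337527
collar 960 [[-0.0117, -0.0201, 0.0348], [0.008, -0.0008, 0.0363], [0.0176, 0.0199, 0.0402]]
top z [-0.0367 -0.0357]
[ 0.47296911 -0.06740996  0.19134931] [ 3.14029569e+00 -1.34714500e-03  1.52082201e-01] [ 0.35476993  0.1968599  -1.27456641]
go [ 0.472 -0.068  0.12   0.15 ] t [-0.0011 -0.0001  0.0713] w [ 0.001 -0.001  0.002]
go [ 0.472 -0.068  0.107  0.15 ] t [-0.0011 -0.0001  0.0843] w [ 0.001 -0.001  0.002]
```

Emit:
{"fn": "step_arm", "kwargs": {
  "steps": [
    {"jaw":0.0,"tx":-0.001,"ty":0,"tz":0.03,"ax":0,"ay":0,"az":0},
    {"jaw":0.0,"tx":-0.001,"ty":0,"tz":0.06,"ax":0,"ay":0,"az":0},
    {"jaw":0.0,"tx":-0.001,"ty":0,"tz":0.071,"ax":0,"ay":0,"az":0},
    {"jaw":0.0,"tx":-0.001,"ty":0,"tz":0.076,"ax":0,"ay":0,"az":0},
    {"jaw":0.0,"tx":-0.001,"ty":0,"tz":0.08,"ax":0,"ay":0,"az":0},
    {"jaw":0.0,"tx":-0.001,"ty":0,"tz":0.084,"ax":0,"ay":0,"az":0},
    {"jaw":0.0,"tx":-0.001,"ty":0,"tz":0.084,"ax":0,"ay":0,"az":0},
    {"jaw":0.0,"tx":-0.001,"ty":0,"tz":0.084,"ax":0,"ay":0,"az":0}
  ]
}}

```text
time: 14.8
tool_pos: [0.4733, -0.0679, 0.1088]
ee_rot: [3.139, -0.004, 0.152]
wrist_force: [1.9, -0.1, 0.8]
width: 0.0239
```

Emit:
{"fn": "step_arm", "kwargs": {
  "steps": [
    {"jaw":0.0,"tx":0,"ty":0,"tz":0,"ax":0,"ay":0,"az":0},
    {"jaw":0.0,"tx":0,"ty":0,"tz":0,"ax":0,"ay":0,"az":0},
    {"jaw":0.0,"tx":0,"ty":0,"tz":0,"ax":0,"ay":0,"az":0},
    {"jaw":0.0,"tx":0,"ty":0,"tz":0,"ax":0,"ay":0,"az":0},
    {"jaw":0.0,"tx":0,"ty":0,"tz":0,"ax":0,"ay":0,"az":0},
    {"jaw":0.0,"tx":0,"ty":0,"tz":0,"ax":0,"ay":0,"az":0},
    {"jaw":0.0,"tx":0,"ty":0,"tz":0,"ax":0,"ay":0,"az":0},
    {"jaw":0.0,"tx":0,"ty":0,"tz":0,"ax":0,"ay":0,"az":0}
  ]
}}

```text
time: 15.6
tool_pos: [0.4734, -0.0679, 0.1088]
ee_rot: [3.139, -0.005, 0.152]
wrist_force: [0.8, 0.3, 0.1]
width: 0.0235
```

Run:
```python
from h import *
o=get_obs(); print(o["tool_pos"],o["ee_rot"],o["wrist_force"]); ingrip()
p,d=snapshot("wrist");save("w5.png",p[60:360,120:520])
```

```text
[ 0.47338178 -0.06794504  0.10882545] [ 3.13904265 -0.00460113  0.15205572] [0.81304377 0.27118993 0.0671927 ]
face x=-0.0048*z+0.0093 1163 axis x at tip -0.003167231384204633 axis at 0 -0.002670728616621574
collar 970 [[-0.012, -0.0207, 0.0348], [0.0074, -0.0005, 0.0364], [0.0176, 0.0199, 0.0413]]
top z [-0.0367 -0.0357]
```

View pics/w5.png

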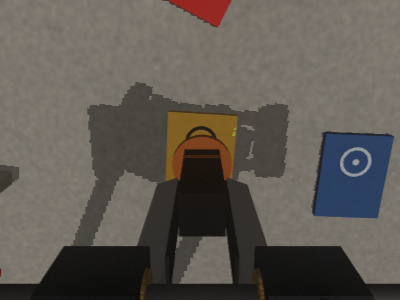

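The tip sits over the yellow ring (200,130), and the wrist load rose by about 1.5 N. I press slightly more and hold, to be sure.

Emit:
{"fn": "step_arm", "kwargs": {
  "steps": [
    {"jaw":0.0,"tx":-0.001,"ty":0,"tz":0.003,"ax":0,"ay":0.004,"az":0},
    {"jaw":0.0,"tx":-0.001,"ty":0,"tz":0.003,"ax":0,"ay":0.004,"az":0},
    {"jaw":0.0,"tx":-0.001,"ty":0,"tz":0.003,"ax":0,"ay":0.004,"az":0},
    {"jaw":0.0,"tx":-0.001,"ty":0,"tz":0.003,"ax":0,"ay":0.004,"az":0},
    {"jaw":0.0,"tx":-0.001,"ty":0,"tz":0.003,"ax":0,"ay":0.004,"az":0},
    {"jaw":0.0,"tx":-0.001,"ty":0,"tz":0.003,"ax":0,"ay":0.004,"az":0},
    {"jaw":0.0,"tx":-0.001,"ty":0,"tz":0.003,"ax":0,"ay":0.004,"az":0},
    {"jaw":0.0,"tx":-0.001,"ty":0,"tz":0.003,"ax":0,"ay":0.004,"az":0}
  ]
}}

```text
time: 16.5
tool_pos: [0.4723, -0.0681, 0.1058]
ee_rot: [3.139, -0.008, 0.152]
wrist_force: [0.5, 0.7, 2.1]
width: 0.0239
```

Emit:
{"fn": "step_arm", "kwargs": {
  "steps": [
    {"jaw":0.0,"tx":0,"ty":0,"tz":-0.03,"ax":0,"ay":0,"az":0},
    {"jaw":0.0,"tx":0,"ty":0,"tz":-0.07,"ax":0,"ay":0,"az":0},
    {"jaw":0.0,"tx":0,"ty":0,"tz":-0.1,"ax":0,"ay":0,"az":0},
    {"jaw":0.0,"tx":0.03,"ty":0,"tz":-0.1,"ax":0,"ay":0,"az":0},
    {"jaw":0.0,"tx":0.06,"ty":0,"tz":-0.1,"ax":0,"ay":0,"az":0},
    {"jaw":0.0,"tx":0.06,"ty":0,"tz":-0.1,"ax":0,"ay":0,"az":0}
  ]
}}

```text
time: 17.1
tool_pos: [0.5324, -0.0585, 0.2045]
ee_rot: [3.14, -0.006, 0.153]
wrist_force: [-0.2, -0.4, -2.1]
width: 0.0238
```

Run:
```python
from h import *
marks(); o=get_obs(); print(o["tool_pos"],o["ee_rot"],o["wrist_force"]); tip((.627,-.0555),.2); tip((.627,-.0555),.12); tip((.627,-.0555),.107)
```

```text
red 0.67 rect [612.2 -50.7] [60.2 81.5] 71.3 ring mean [626.8 -56. ] circ [626.5 -55.8  14.1] dist c 15.5 z 0.0071
blue 0.56 rect [ 456.9 -208. ] [83.  62.2] 6.2 ring mean [ 471.1 -207.5] circ [ 470.8 -207.7   14. ] dist c 14.2 z 0.0072
[ 0.52977033 -0.05894541  0.20556528] [ 3.13948831 -0.00639496  0.15192038] [ 0.04227344  0.04672449 -1.78808255]
go [ 0.63  -0.055  0.2    0.15 ] t [0.0996 0.0113 0.0062] w [ 0.002 -0.006  0.002]
go [ 0.63  -0.055  0.12   0.15 ] t [0.0991 0.0111 0.0862] w [ 0.002 -0.006  0.002]
go [ 0.63  -0.055  0.107  0.15 ] t [0.099  0.0111 0.0992] w [ 0.002 -0.006  0.002]
```

Emit:
{"fn": "step_arm", "kwargs": {
  "steps": [
    {"jaw":0.0,"tx":0.04,"ty":0.005,"tz":0.0,"ax":0,"ay":-0.006,"az":0},
    {"jaw":0.0,"tx":0.08,"ty":0.009,"tz":0.0,"ax":0,"ay":-0.006,"az":0},
    {"jaw":0.0,"tx":0.099,"ty":0.011,"tz":0.02,"ax":0,"ay":-0.006,"az":0},
    {"jaw":0.0,"tx":0.099,"ty":0.011,"tz":0.06,"ax":0,"ay":-0.006,"az":0},
    {"jaw":0.0,"tx":0.099,"ty":0.011,"tz":0.08,"ax":0,"ay":-0.006,"az":0},
    {"jaw":0.0,"tx":0.099,"ty":0.011,"tz":0.08,"ax":0,"ay":-0.006,"az":0}
  ]
}}

```text
time: 17.9
tool_pos: [0.6263, -0.0547, 0.1213]
ee_rot: [-3.141, 0.009, 0.152]
wrist_force: [-0.1, -0.9, -1.8]
width: 0.0237
```

Run:
```python
from h import *
o=get_obs(); print(o["tool_pos"],o["ee_rot"],o["wrist_force"]); marks(cols=("red",)); tip((.627,-.0555),.107)
```

```text
[ 0.62633122 -0.05466217  0.12133928] [-3.1407392   0.00889157  0.15155194] [-0.11672279 -0.89812695 -1.80320394]
red 0.65 rect [614.2 -50.8] [60.6 82.1] 71.6 ring mean [633.6 -54.9] circ [642.8 -56.2  24.1] dist c 19.8 z 0.0071
go [ 0.63  -0.055  0.107  0.15 ] t [ 0.0006 -0.      0.0198] w [ 0.002 -0.     0.002]
```

Emit:
{"fn": "step_arm", "kwargs": {
  "steps": [
    {"jaw":0.0,"tx":0.003,"ty":0,"tz":0.005,"ax":0,"ay":0.004,"az":0},
    {"jaw":0.0,"tx":0.003,"ty":0,"tz":0.01,"ax":0,"ay":0.004,"az":0},
    {"jaw":0.0,"tx":0.003,"ty":0,"tz":0.015,"ax":0,"ay":0.004,"az":0},
    {"jaw":0.0,"tx":0.003,"ty":0,"tz":0.015,"ax":0,"ay":0.004,"az":0},
    {"jaw":0.0,"tx":0.003,"ty":0,"tz":0.015,"ax":0,"ay":0.004,"az":0},
    {"jaw":0.0,"tx":0.003,"ty":0,"tz":0.015,"ax":0,"ay":0.004,"az":0}
  ]
}}

```text
time: 18.6
tool_pos: [0.6324, -0.0547, 0.112]
ee_rot: [3.139, -0.005, 0.152]
wrist_force: [-0.6, -0.2, -0.7]
width: 0.0238
```

Run:
```python
from h import *
o=get_obs(); print(o["tool_pos"],o["ee_rot"],o["wrist_force"]); tip((.627,-.0555),.106)
```

```text
[ 0.63241543 -0.05472693  0.11200178] [ 3.1393272  -0.00454414  0.15153228] [-0.63778197 -0.21736761 -0.72566587]
go [ 0.63  -0.055  0.106  0.15 ] t [-0.0025 -0.0001  0.006 ] w [ 0.002 -0.005  0.002]
```

Emit:
{"fn": "step_arm", "kwargs": {
  "steps": [
    {"jaw":0.0,"tx":-0.002,"ty":0,"tz":0.003,"ax":0,"ay":0,"az":0},
    {"jaw":0.0,"tx":-0.002,"ty":0,"tz":0.006,"ax":0,"ay":0,"az":0},
    {"jaw":0.0,"tx":-0.002,"ty":0,"tz":0.007,"ax":0,"ay":0,"az":0},
    {"jaw":0.0,"tx":-0.002,"ty":0,"tz":0.007,"ax":0,"ay":0,"az":0},
    {"jaw":0.0,"tx":-0.002,"ty":0,"tz":0.007,"ax":0,"ay":0,"az":0},
    {"jaw":0.0,"tx":-0.002,"ty":0,"tz":0.007,"ax":0,"ay":0,"az":0},
    {"jaw":0.0,"tx":-0.002,"ty":0,"tz":0.007,"ax":0,"ay":0,"az":0},
    {"jaw":0.0,"tx":-0.002,"ty":0,"tz":0.007,"ax":0,"ay":0,"az":0}
  ]
}}

```text
time: 19.4
tool_pos: [0.6307, -0.0551, 0.1052]
ee_rot: [3.139, -0.005, 0.152]
wrist_force: [0.6, -0.3, 1.9]
width: 0.0239
```

Emit:
{"fn": "step_arm", "kwargs": {
  "steps": [
    {"jaw":0.0,"tx":0,"ty":0,"tz":0,"ax":0,"ay":0,"az":0},
    {"jaw":0.0,"tx":0,"ty":0,"tz":0,"ax":0,"ay":0,"az":0},
    {"jaw":0.0,"tx":0,"ty":0,"tz":0,"ax":0,"ay":0,"az":0},
    {"jaw":0.0,"tx":0,"ty":0,"tz":0,"ax":0,"ay":0,"az":0},
    {"jaw":0.0,"tx":0,"ty":0,"tz":0,"ax":0,"ay":0,"az":0},
    {"jaw":0.0,"tx":0,"ty":0,"tz":0,"ax":0,"ay":0,"az":0},
    {"jaw":0.0,"tx":0,"ty":0,"tz":0,"ax":0,"ay":0,"az":0},
    {"jaw":0.0,"tx":0,"ty":0,"tz":0,"ax":0,"ay":0,"az":0}
  ]
}}

```text
time: 20.2
tool_pos: [0.6307, -0.0551, 0.1052]
ee_rot: [3.139, -0.005, 0.152]
wrist_force: [1.0, 0.3, 1.5]
width: 0.0236
```

Run:
```python
from h import *
o=get_obs(); print(o["tool_pos"],o["ee_rot"],o["wrist_force"]); ingrip()
p,d=snapshot("wrist");save("w6.png",p[60:360,120:520])
```

```text
[ 0.63068689 -0.05509186  0.10516367] [ 3.13913869 -0.00511303  0.15157099] [1.04786317 0.25784678 1.4609222 ]
face x=-0.0047*z+0.0093 1160 axis x at tip -0.0031777593910268173 axis at 0 -0.0026936214833965105
collar 944 [[-0.012, -0.0206, 0.0348], [0.0074, -0.0004, 0.0364], [0.0177, 0.0199, 0.038]]
top z [-0.0366 -0.0356]
```

View pics/w6.png

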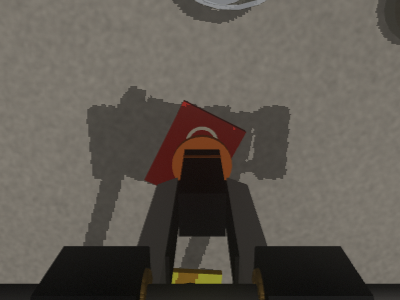

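The red reading is good: ring at (202,133) around the tip, about 3 N of contact. Next is blue.

Emit:
{"fn": "step_arm", "kwargs": {
  "steps": [
    {"jaw":0.0,"tx":0,"ty":0,"tz":-0.03,"ax":0,"ay":0,"az":0},
    {"jaw":0.0,"tx":0,"ty":0,"tz":-0.07,"ax":0,"ay":0,"az":0},
    {"jaw":0.0,"tx":0,"ty":0,"tz":-0.1,"ax":0,"ay":0,"az":0},
    {"jaw":0.0,"tx":-0.036,"ty":0.025,"tz":-0.1,"ax":0,"ay":0,"az":0},
    {"jaw":0.0,"tx":-0.072,"ty":0.051,"tz":-0.1,"ax":0,"ay":0,"az":0},
    {"jaw":0.0,"tx":-0.108,"ty":0.077,"tz":-0.1,"ax":0,"ay":0,"az":0},
    {"jaw":0.0,"tx":-0.144,"ty":0.102,"tz":-0.1,"ax":0,"ay":0,"az":0},
    {"jaw":0.0,"tx":-0.178,"ty":0.127,"tz":-0.09,"ax":0,"ay":0,"az":0}
  ]
}}

```text
time: 21.1
tool_pos: [0.4719, -0.2082, 0.195]
ee_rot: [3.139, -0.005, 0.152]
wrist_force: [0.3, -1.0, -1.2]
width: 0.0235
```

Run:
```python
from h import *
marks(); o=get_obs(); print(o["time"],o["tool_pos"],o["ee_rot"],o["wrist_force"]); tip((.471,-.2076),.125); tip((.471,-.2076),.107)
```

```text
yellow 0.82 rect [454.6 -70. ] [82.4 61.6] 4.2 ring mean [470.9 -67.2] circ [455.7 -70.5  45.9] dist c 16.5 z 0.0069
red 0.59 rect [606.7 -50.4] [61.8 68.4] 71.9 ring mean [614.3 -53.1] circ [607.  -43.7  36.1] dist c 8.1 z 0.0068
blue 0.62 rect [ 466.7 -207.5] [63.3 61.4] 7.3 ring mean [ 469.8 -211.6] circ [ 476.9 -215.8   24.2] dist c 5.2 z 0.0071
blue 0.45 rect [398.8 121.4] [33.5 50. ] 1.4 ring mean [399.1 125.2] circ [397.9 123.3  26.5] dist c 3.8 z 0.0158
21.3 [ 0.47239334 -0.20731618  0.19360158] [ 3.14124415 -0.00370715  0.14957197] [-0.03694551  0.50130751 -1.11467252]
go [ 0.474 -0.207  0.125  0.15 ] t [0.0013 0.     0.0686] w [ 0.    -0.004 -0.   ]
go [ 0.474 -0.207  0.107  0.15 ] t [0.0013 0.     0.0866] w [ 0.    -0.004 -0.   ]
```

Emit:
{"fn": "step_arm", "kwargs": {
  "steps": [
    {"jaw":0.0,"tx":0.001,"ty":0,"tz":0.03,"ax":0,"ay":-0.003,"az":0},
    {"jaw":0.0,"tx":0.001,"ty":0,"tz":0.06,"ax":0,"ay":-0.003,"az":0},
    {"jaw":0.0,"tx":0.001,"ty":0,"tz":0.073,"ax":0,"ay":-0.003,"az":0},
    {"jaw":0.0,"tx":0.001,"ty":0,"tz":0.078,"ax":0,"ay":-0.003,"az":0},
    {"jaw":0.0,"tx":0.001,"ty":0,"tz":0.083,"ax":0,"ay":-0.003,"az":0},
    {"jaw":0.0,"tx":0.001,"ty":0,"tz":0.087,"ax":0,"ay":-0.003,"az":0},
    {"jaw":0.0,"tx":0.001,"ty":0,"tz":0.088,"ax":0,"ay":-0.003,"az":0},
    {"jaw":0.0,"tx":0.001,"ty":0,"tz":0.088,"ax":0,"ay":-0.003,"az":0}
  ]
}}

```text
time: 22.1
tool_pos: [0.4745, -0.2071, 0.1068]
ee_rot: [3.141, -0.003, 0.15]
wrist_force: [0.6, 0.9, 1.4]
width: 0.0239
```

Emit:
{"fn": "step_arm", "kwargs": {
  "steps": [
    {"jaw":0.0,"tx":0,"ty":0,"tz":0.001,"ax":0,"ay":0,"az":0},
    {"jaw":0.0,"tx":0,"ty":0,"tz":0.001,"ax":0,"ay":0,"az":0},
    {"jaw":0.0,"tx":0,"ty":0,"tz":0.001,"ax":0,"ay":0,"az":0},
    {"jaw":0.0,"tx":0,"ty":0,"tz":0.001,"ax":0,"ay":0,"az":0},
    {"jaw":0.0,"tx":0,"ty":0,"tz":0.001,"ax":0,"ay":0,"az":0},
    {"jaw":0.0,"tx":0,"ty":0,"tz":0.001,"ax":0,"ay":0,"az":0},
    {"jaw":0.0,"tx":0,"ty":0,"tz":0.001,"ax":0,"ay":0,"az":0},
    {"jaw":0.0,"tx":0,"ty":0,"tz":0.001,"ax":0,"ay":0,"az":0}
  ]
}}

```text
time: 22.9
tool_pos: [0.4746, -0.2073, 0.1058]
ee_rot: [3.14, -0.003, 0.15]
wrist_force: [-0.3, 0.4, 1.6]
width: 0.0239
```

Run:
```python
from h import *
o=get_obs(); print(o["tool_pos"],o["ee_rot"],o["wrist_force"]); ingrip(); tip((.471,-.2076),.105)
p,d=snapshot("wrist");save("w7.png",p[60:360,120:520])
```

```text
[ 0.47458638 -0.20725302  0.10583625] [ 3.14031404e+00 -2.93355507e-03  1.49716308e-01] [-0.26163913  0.35908806  1.62992164]
face x=0.0010*z+0.0096 1178 axis x at tip -0.0022693740601609086 axis at 0 -0.0023730943314430146
collar 962 [[-0.0117, -0.0203, 0.0347], [0.0084, -0.0004, 0.0363], [0.0179, 0.0199, 0.0378]]
top z [-0.0367 -0.0357]
go [ 0.474 -0.207  0.105  0.15 ] t [-0.0006 -0.0002  0.0008] w [ 0.001 -0.003 -0.   ]
```

View pics/w7.png

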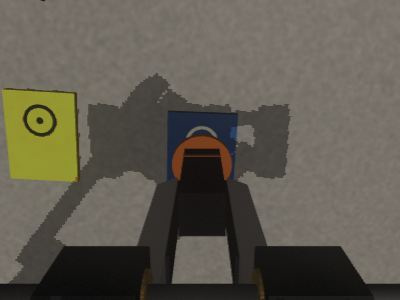

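Emit:
{"fn": "step_arm", "kwargs": {
  "steps": [
    {"jaw":0.0,"tx":0,"ty":0,"tz":-0.03,"ax":0,"ay":0,"az":0},
    {"jaw":0.0,"tx":0,"ty":0,"tz":-0.07,"ax":0,"ay":0,"az":0},
    {"jaw":0.0,"tx":0.003,"ty":-0.025,"tz":-0.11,"ax":0,"ay":0,"az":0},
    {"jaw":0.0,"tx":0.007,"ty":-0.055,"tz":-0.15,"ax":0,"ay":0,"az":0},
    {"jaw":0.0,"tx":0.011,"ty":-0.09,"tz":-0.18,"ax":0,"ay":0,"az":0},
    {"jaw":0.0,"tx":0.016,"ty":-0.13,"tz":-0.195,"ax":0,"ay":0,"az":0},
    {"jaw":0.0,"tx":0.021,"ty":-0.17,"tz":-0.195,"ax":0,"ay":0,"az":0},
    {"jaw":0.0,"tx":0.026,"ty":-0.21,"tz":-0.195,"ax":0,"ay":0,"az":0}
  ]
}}

```text
time: 23.8
tool_pos: [0.4684, 0.0056, 0.301]
ee_rot: [3.14, -0.004, 0.149]
wrist_force: [1.4, 0.6, -2.1]
width: 0.0237
```

Emit:
{"fn": "step_arm", "kwargs": {
  "steps": [
    {"jaw":0.0,"tx":0.005,"ty":-0.04,"tz":0,"ax":0,"ay":0,"az":0},
    {"jaw":0.0,"tx":0.01,"ty":-0.08,"tz":0,"ax":0,"ay":0,"az":0},
    {"jaw":0.0,"tx":0.015,"ty":-0.11,"tz":0,"ax":0,"ay":0,"az":0},
    {"jaw":0.0,"tx":0.018,"ty":-0.13,"tz":0,"ax":0,"ay":0,"az":0},
    {"jaw":0.0,"tx":0.018,"ty":-0.13,"tz":0,"ax":0,"ay":0,"az":0}
  ]
}}

```text
time: 24.3
tool_pos: [0.4665, 0.1388, 0.2999]
ee_rot: [3.14, -0.003, 0.153]
wrist_force: [0.5, 0.4, -1.8]
width: 0.0238
```

Run:
```python
from h import *
o=get_obs(); print(o["time"],o["tool_pos"],o["ee_rot"],o["wrist_force"]); p,d,m=gtop("w8.png"); ingrip()
P,uu,v=pts("wrist",d,np.ones((400,640),bool),m)
hol=H+.085*u(1.6756)+.056*n(1.6756)
for z0,z1 in((.09,.108),):
    q=(P[:,2]>z0)&(P[:,2]<z1)&(np.hypot(*(P[:,:2]-hol).T)<.05); B=P[q]
    print(q.sum(), np.median(B[:,2]), cv2.minAreaRect((B[:,:2]*1000).astype(np.float32)), "expected bracket outer edge mid", H+.085*u(1.6756)+.083*n(1.6756))
```

```text
24.3 [0.4664946  0.13884833 0.29991564] [ 3.13980738e+00 -2.59669507e-03  1.52889246e-01] [ 0.45674573  0.38500684 -1.83071735]
door th 1.6735175 mid offset(6mm) 0.006326217 far 0.12538052187857643
holster [0.46158881 0.20691357] yaw 0.024778962
few
few
face x=-0.0006*z+0.0096 1169 axis x at tip -0.0024451638901606555 axis at 0 -0.0023829570955760104
collar 983 [[-0.0119, -0.0206, 0.0343], [0.0084, -0.0004, 0.0362], [0.0181, 0.0199, 0.0379]]
top z [-0.0368 -0.0357]
2482 0.09897455043469941 ((451.0291748046875, 205.4517059326172), (71.82901763916016, 56.27393341064453), 1.2473950386047363) expected bracket outer edge mid [0.48840765 0.20740553]
```

View pics/w8.png

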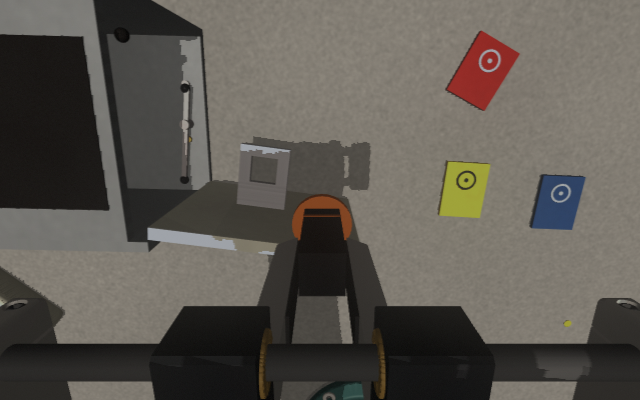

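The bracket hole shows clearly at (263,170), with the gauge held upright to its right. I measure the hole directly.

Run:
```python
from h import *
m=camera_model("wrist"); p,d=snapshot("wrist"); K=np.array(m["intrinsics"])
hol=np.array([.461,.2065]); C=np.array(m["origin"])
vv,uu=np.mgrid[0:400,0:640]
ray=np.stack([(uu-K[0,2])/K[0,0],(vv-K[1,2])/K[1,1],np.ones(uu.shape)],-1)@Rm(m).T
W=C+ray*((.1-C[2])/ray[...,2])[...,None]; Z=C[2]+ray[...,2]*d
near=np.hypot(W[...,0]-hol[0],W[...,1]-hol[1])<.045
hole=near&(Z<.088)&(np.hypot(W[...,0]-hol[0],W[...,1]-hol[1])<.026)
n_,lab,st,ce=cv2.connectedComponentsWithStats(hole.astype(np.uint8))
k=lab[170,263]; print(k,st[k]); q=W[lab==k][:,:2]
print("hole",np.percentile(q,[1,99],axis=0),cv2.minAreaRect((q*1000).astype(np.float32)))
print("cam",C)
```

```text
1 [248 156  27  27 600]
hole [[0.44735584 0.19085199]
 [0.4745851  0.21864772]] ((460.93023681640625, 204.73460388183594), (27.747791290283203, 28.433547973632812), 1.244499921798706)
cam [0.54861113 0.14969336 0.49501106]
```

Run:
```python
from h import *
go(.463,.2062,.3,.15);go(.463,.2062,.225,.15)
```

```text
go [0.463 0.206 0.3   0.15 ] t [ 0.0065 -0.0699  0.0002] w [ 0.003 -0.003 -0.002]
go [0.463 0.206 0.225 0.15 ] t [ 0.0063 -0.0702  0.0752] w [ 0.003 -0.003 -0.002]
```

Emit:
{"fn": "step_arm", "kwargs": {
  "steps": [
    {"jaw":0.0,"tx":0.003,"ty":-0.035,"tz":0,"ax":0.003,"ay":-0.003,"az":0},
    {"jaw":0.0,"tx":0.006,"ty":-0.06,"tz":0,"ax":0.003,"ay":-0.003,"az":0},
    {"jaw":0.0,"tx":0.006,"ty":-0.07,"tz":0.01,"ax":0.003,"ay":-0.003,"az":0},
    {"jaw":0.0,"tx":0.006,"ty":-0.07,"tz":0.04,"ax":0.003,"ay":-0.003,"az":0},
    {"jaw":0.0,"tx":0.006,"ty":-0.07,"tz":0.075,"ax":0.003,"ay":-0.003,"az":0},
    {"jaw":0.0,"tx":0.006,"ty":-0.07,"tz":0.075,"ax":0.003,"ay":-0.003,"az":0},
    {"jaw":0.0,"tx":0.006,"ty":-0.07,"tz":0.075,"ax":0.003,"ay":-0.003,"az":0}
  ]
}}

```text
time: 25.15
tool_pos: [0.4625, 0.2048, 0.2247]
ee_rot: [3.141, 0.002, 0.147]
wrist_force: [0.1, 1.0, -0.3]
width: 0.024
```

Run:
```python
from h import *
o=get_obs(); print(o["tool_pos"],o["ee_rot"],o["wrist_force"])
for z in(.2,.165,.145,.14): go(.463,.2062,z,.15)
```

```text
[0.46251949 0.20482574 0.22472285] [3.14085343e+00 1.59249693e-03 1.46780566e-01] [ 0.14490469  0.97272925 -0.29704301]
go [0.463 0.206 0.2   0.15 ] t [ 0.0007 -0.0013  0.0247] w [ 0.001  0.002 -0.003]
go [0.463 0.206 0.165 0.15 ] t [ 0.0008 -0.0013  0.0597] w [ 0.001  0.002 -0.003]
go [0.463 0.206 0.145 0.15 ] t [ 0.0008 -0.0013  0.0797] w [ 0.001  0.002 -0.003]
go [0.463 0.206 0.14  0.15 ] t [ 0.0008 -0.0014  0.0847] w [ 0.001  0.002 -0.003]
```

Emit:
{"fn": "step_arm", "kwargs": {
  "steps": [
    {"jaw":0.0,"tx":0.001,"ty":-0.001,"tz":0.015,"ax":0,"ay":0,"az":0},
    {"jaw":0.0,"tx":0.001,"ty":-0.001,"tz":0.025,"ax":0,"ay":0,"az":0},
    {"jaw":0.0,"tx":0.001,"ty":-0.001,"tz":0.035,"ax":0,"ay":0,"az":0},
    {"jaw":0.0,"tx":0.001,"ty":-0.001,"tz":0.045,"ax":0,"ay":0,"az":0},
    {"jaw":0.0,"tx":0.001,"ty":-0.001,"tz":0.055,"ax":0,"ay":0,"az":0},
    {"jaw":0.0,"tx":0.001,"ty":-0.001,"tz":0.06,"ax":0,"ay":0,"az":0},
    {"jaw":0.0,"tx":0.001,"ty":-0.001,"tz":0.06,"ax":0,"ay":0,"az":0}
  ]
}}

```text
time: 25.85
tool_pos: [0.4626, 0.2057, 0.1635]
ee_rot: [3.14, 0.004, 0.147]
wrist_force: [-0.3, -0.0, -1.4]
width: 0.0235
```

Run:
```python
from h import *
o=get_obs(); print(o["tool_pos"],o["ee_rot"],o["wrist_force"]); ingrip(); gtop("w9.png")
go(.463,.2062,.14,.15)
```

```text
[0.46260462 0.20574913 0.1634775 ] [3.14046768 0.00378416 0.14692735] [-0.29451644 -0.04415115 -1.38116676]
face x=0.0001*z+0.0096 1166 axis x at tip -0.002346179894854368 axis at 0 -0.0023579552798125136
collar 997 [[-0.0117, -0.0201, 0.0345], [0.0092, 0.0002, 0.0363], [0.0183, 0.0199, 0.0384]]
top z [-0.0367 -0.0356]
door th 0.15041462 mid offset(6mm) -0.08301338 far 0.07526736914511042
holster [0.48976079 0.34453773] yaw 1.5478817
few
few
go [0.463 0.206 0.14  0.15 ] t [-0.0003 -0.0003  0.0249] w [ 0.001  0.001 -0.003]
```

View pics/w9.png

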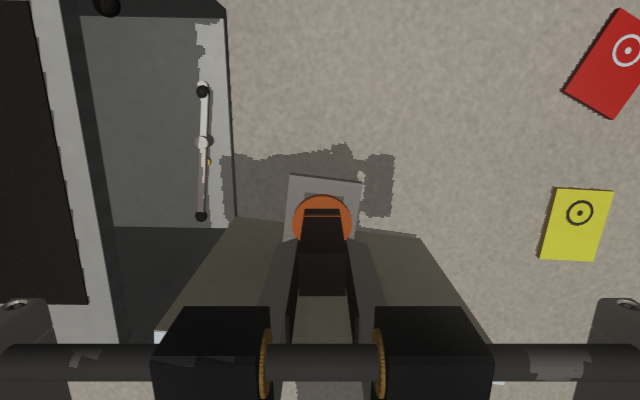

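The foot is inside the hole with no contact force. I lower to the collar seat and release.

Emit:
{"fn": "step_arm", "kwargs": {
  "steps": [
    {"jaw":0.0,"tx":0,"ty":0,"tz":0.008,"ax":0,"ay":0,"az":0},
    {"jaw":0.0,"tx":0,"ty":0,"tz":0.014,"ax":0,"ay":0,"az":0},
    {"jaw":0.0,"tx":0,"ty":0,"tz":0.019,"ax":0,"ay":0,"az":0},
    {"jaw":0.0,"tx":0,"ty":0,"tz":0.022,"ax":0,"ay":0,"az":0},
    {"jaw":0.0,"tx":0,"ty":0,"tz":0.022,"ax":0,"ay":0,"az":0}
  ]
}}

```text
time: 26.45
tool_pos: [0.4629, 0.2058, 0.1421]
ee_rot: [3.141, 0.003, 0.147]
wrist_force: [0.4, -0.5, -1.4]
width: 0.0237
```

Emit:
{"fn": "step_arm", "kwargs": {
  "steps": [
    {"jaw":0.0,"tx":0,"ty":0,"tz":0.001,"ax":0,"ay":0,"az":0},
    {"jaw":0.0,"tx":0,"ty":0,"tz":0.001,"ax":0,"ay":0,"az":0},
    {"jaw":0.3,"tx":0,"ty":0,"tz":0.001,"ax":0,"ay":0,"az":0},
    {"jaw":0.45,"tx":0,"ty":0,"tz":0.001,"ax":0,"ay":0,"az":0},
    {"jaw":0.6,"tx":0,"ty":0,"tz":0.001,"ax":0,"ay":0,"az":0},
    {"jaw":0.6,"tx":0,"ty":0,"tz":0.001,"ax":0,"ay":0,"az":0},
    {"jaw":0.6,"tx":0,"ty":0,"tz":0.001,"ax":0,"ay":0,"az":0}
  ]
}}

```text
time: 27.15
tool_pos: [0.463, 0.2058, 0.1411]
ee_rot: [3.141, 0.003, 0.147]
wrist_force: [-0.9, -0.1, -0.8]
width: 0.055
```

Emit:
{"fn": "step_arm", "kwargs": {
  "steps": [
    {"jaw":0.6,"tx":0,"ty":0,"tz":-0.015,"ax":0,"ay":0,"az":0},
    {"jaw":0.6,"tx":0,"ty":0,"tz":-0.04,"ax":0,"ay":0,"az":0},
    {"jaw":0.6,"tx":0,"ty":0,"tz":-0.07,"ax":0,"ay":0,"az":0},
    {"jaw":0.6,"tx":0,"ty":0,"tz":-0.11,"ax":0,"ay":0,"az":0},
    {"jaw":0.6,"tx":0,"ty":0,"tz":-0.15,"ax":0,"ay":0,"az":0},
    {"jaw":0.6,"tx":0,"ty":0,"tz":-0.15,"ax":0,"ay":0,"az":0}
  ]
}}

```text
time: 27.75
tool_pos: [0.4656, 0.2068, 0.2997]
ee_rot: [-3.14, -0.012, 0.147]
wrist_force: [0.8, -0.3, 0.5]
width: 0.0566
```

Run:
```python
from h import *
o=get_obs(); print(o["tool_pos"],o["ee_rot"],o["width"]); gtop("w10.png")
```

```text
[0.46563639 0.20679137 0.29968187] [-3.1402396  -0.01166036  0.14695693] 0.05660698336647119
door th 1.6757231 mid offset(6mm) 0.0056803385 far 0.19707773673642648
holster [0.4614043  0.20678565] yaw 0.022573352
gauge z 0.17694974786480594 mid [0.46126411 0.20558265 0.17484894] ((461.0654296875, 205.2853240966797), (23.96770668029785, 23.86214256286621), 8.393352508544922) 667
gauge z 0.15989304666403475 mid [0.47242832 0.2075335  0.15937108] ((472.45074462890625, 207.494873046875), (0.6355608701705933, 23.592247009277344), 8.592306137084961) 101
```

View pics/w10.png

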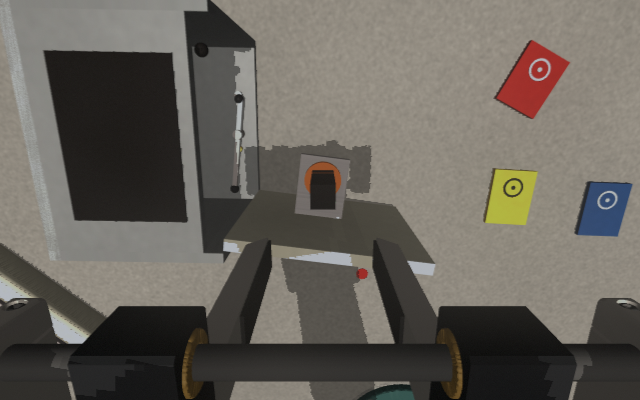

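Gauge re-hung upright: top at z 0.177, about 1.5 mm from the hole centre. Next I go round to the outside of the door and swing it shut.

Run:
```python
from h import *
q=H+.165*u(1.676)-.05*n(1.676)
go(*q,.30,.15);go(*q,.15,.15)
```

```text
go [0.357 0.124 0.3   0.15 ] t [-0.1184  0.0655 -0.0046] w [-0.001 -0.007 -0.003]
go [0.357 0.124 0.15  0.15 ] t [-0.1194  0.0655  0.1454] w [-0.001 -0.007 -0.003]
```

Emit:
{"fn": "step_arm", "kwargs": {
  "steps": [
    {"jaw":0.3,"tx":-0.04,"ty":0.022,"tz":-0.004,"ax":0,"ay":-0.007,"az":0},
    {"jaw":0.1,"tx":-0.08,"ty":0.044,"tz":-0.004,"ax":0,"ay":-0.007,"az":0},
    {"jaw":0.0,"tx":-0.118,"ty":0.065,"tz":-0.004,"ax":0,"ay":-0.007,"az":0},
    {"jaw":0.0,"tx":-0.119,"ty":0.065,"tz":0.02,"ax":0,"ay":-0.007,"az":0},
    {"jaw":0.0,"tx":-0.119,"ty":0.065,"tz":0.06,"ax":0,"ay":-0.007,"az":0},
    {"jaw":0.0,"tx":-0.119,"ty":0.065,"tz":0.1,"ax":0,"ay":-0.007,"az":0},
    {"jaw":0.0,"tx":-0.119,"ty":0.065,"tz":0.145,"ax":0,"ay":-0.007,"az":0},
    {"jaw":0.0,"tx":-0.119,"ty":0.065,"tz":0.145,"ax":0,"ay":-0.007,"az":0}
  ]
}}

```text
time: 28.6
tool_pos: [0.3499, 0.1235, 0.1408]
ee_rot: [3.141, 0.021, 0.147]
wrist_force: [-0.7, -0.8, -0.5]
width: 0.0004
```

```bash
cat >> h.py <<'E'
def arc(ths,off=.014,r=.165,z=.15):
    for t in ths: q=H+r*u(t)-off*n(t); go(*q,z,.15)
E
python3 - <<'E'
from h import *
o=get_obs();print(o["tool_pos"],o["ee_rot"],o["wrist_force"])
arc([1.72,1.66,1.6,1.54,1.48,1.42,1.36,1.3])
E
```

```text
[0.34988183 0.12352883 0.14075394] [3.14131387 0.02131203 0.14682287] [-0.7260826  -0.83535288 -0.54944789]
go [0.386 0.126 0.15  0.15 ] t [ 0.0358  0.003  -0.01  ] w [ 0.     0.021 -0.003]
go [0.396 0.125 0.15  0.15 ] t [ 0.0455  0.0052 -0.0102] w [ 0.     0.021 -0.003]
go [0.406 0.125 0.15  0.15 ] t [ 0.0553  0.0068 -0.0104] w [ 0.     0.021 -0.003]
go [0.416 0.125 0.15  0.15 ] t [ 0.0652  0.0078 -0.0106] w [ 0.     0.021 -0.003]
go [0.426 0.126 0.15  0.15 ] t [ 0.0751  0.0083 -0.0108] w [ 0.     0.021 -0.003]
go [0.435 0.128 0.15  0.15 ] t [ 0.085   0.0081 -0.0111] w [ 0.     0.021 -0.003]
go [0.445 0.13  0.15  0.15 ] t [ 0.0949  0.0073 -0.0113] w [ 0.     0.021 -0.003]
go [0.455 0.133 0.15  0.15 ] t [ 0.1047  0.006  -0.0115] w [ 0.     0.021 -0.003]
```

Emit:
{"fn": "step_arm", "kwargs": {
  "steps": [
    {"jaw":0.0,"tx":0.02,"ty":0.003,"tz":-0.01,"ax":0,"ay":0.01,"az":0},
    {"jaw":0.0,"tx":0.034,"ty":0.004,"tz":-0.01,"ax":0,"ay":0.01,"az":0},
    {"jaw":0.0,"tx":0.044,"ty":0.005,"tz":-0.01,"ax":0,"ay":0.01,"az":0},
    {"jaw":0.0,"tx":0.054,"ty":0.007,"tz":-0.01,"ax":0,"ay":0.01,"az":0},
    {"jaw":0.0,"tx":0.064,"ty":0.008,"tz":-0.01,"ax":0,"ay":0.01,"az":0},
    {"jaw":0.0,"tx":0.074,"ty":0.008,"tz":-0.01,"ax":0,"ay":0.01,"az":0},
    {"jaw":0.0,"tx":0.084,"ty":0.008,"tz":-0.011,"ax":0,"ay":0.01,"az":0},
    {"jaw":0.0,"tx":0.094,"ty":0.007,"tz":-0.011,"ax":0,"ay":0.01,"az":0}
  ]
}}

```text
time: 29.4
tool_pos: [0.4449, 0.1306, 0.1498]
ee_rot: [3.141, 0.011, 0.147]
wrist_force: [-0.8, -0.0, 0.5]
width: 0.0004
```

Run:
```python
from h import *
o=get_obs();print(o["tool_pos"],o["ee_rot"],o["wrist_force"]); doorang()
arc([1.36,1.3,1.24,1.18,1.12,1.06,1.0,.94,.88])
```

```text
[0.44486159 0.13055898 0.14981918] [3.14136894 0.01143724 0.14680677] [-0.75413633 -0.04580019  0.51474444]
wrist n 10003 th from top edge 1.3215938898926956 rmax 0.19190615123126872
go [0.445 0.13  0.15  0.15 ] t [-0.0012  0.0004 -0.0004] w [ 0.     0.01  -0.003]
go [0.455 0.133 0.15  0.15 ] t [ 0.0087 -0.0009 -0.0005] w [ 0.     0.01  -0.003]
go [0.464 0.136 0.15  0.15 ] t [ 0.0184 -0.0029 -0.0006] w [ 0.     0.01  -0.003]
go [0.473 0.14  0.15  0.15 ] t [ 0.028  -0.0054 -0.0007] w [ 0.     0.01  -0.003]
go [0.482 0.145 0.15  0.15 ] t [ 0.0375 -0.0085 -0.0008] w [ 0.     0.01  -0.003]
go [0.491 0.15  0.15  0.15 ] t [ 0.0467 -0.0122 -0.0009] w [ 0.     0.01  -0.003]
go [0.499 0.155 0.15  0.15 ] t [ 0.0557 -0.0164 -0.001 ] w [ 0.     0.01  -0.003]
go [0.507 0.161 0.15  0.15 ] t [ 0.0644 -0.0211 -0.0011] w [ 0.     0.01  -0.003]
go [0.514 0.168 0.15  0.15 ] t [ 0.0729 -0.0263 -0.0012] w [ 0.     0.01  -0.003]
```

Door follows as planned.

Emit:
{"fn": "step_arm", "kwargs": {
  "steps": [
    {"jaw":0.0,"tx":0.009,"ty":-0.001,"tz":0,"ax":0,"ay":0.01,"az":0},
    {"jaw":0.0,"tx":0.018,"ty":-0.003,"tz":0,"ax":0,"ay":0.01,"az":0},
    {"jaw":0.0,"tx":0.028,"ty":-0.005,"tz":0,"ax":0,"ay":0.01,"az":0},
    {"jaw":0.0,"tx":0.037,"ty":-0.008,"tz":0,"ax":0,"ay":0.01,"az":0},
    {"jaw":0.0,"tx":0.047,"ty":-0.012,"tz":0,"ax":0,"ay":0.01,"az":0},
    {"jaw":0.0,"tx":0.056,"ty":-0.016,"tz":0,"ax":0,"ay":0.01,"az":0},
    {"jaw":0.0,"tx":0.064,"ty":-0.021,"tz":0,"ax":0,"ay":0.01,"az":0},
    {"jaw":0.0,"tx":0.073,"ty":-0.026,"tz":0,"ax":0,"ay":0.01,"az":0}
  ]
}}

```text
time: 30.25
tool_pos: [0.5151, 0.1677, 0.1488]
ee_rot: [3.141, 0.0, 0.147]
wrist_force: [-1.1, 0.8, 0.4]
width: 0.0004
```

Run:
```python
from h import *
o=get_obs();print(o["tool_pos"],o["ee_rot"],o["wrist_force"]); doorang()
arc([.88,.82,.76,.70,.64,.58,.52,.46,.4])
```

```text
[0.51511679 0.16774549 0.14878309] [3.14141318e+00 4.25516730e-04 1.46786133e-01] [-1.08814392  0.82590622  0.39116549]
wrist n 7176 th from top edge 0.8266049931005381 rmax 0.19325156234691737
go [0.514 0.168 0.15  0.15 ] t [-0.002   0.0008 -0.0014] w [-0.001 -0.001 -0.003]
go [0.522 0.174 0.15  0.15 ] t [ 0.0061 -0.0049 -0.0014] w [-0.001 -0.001 -0.003]
go [0.528 0.182 0.15  0.15 ] t [ 0.0139 -0.0112 -0.0014] w [-0.001 -0.001 -0.003]
go [0.535 0.189 0.15  0.15 ] t [ 0.0212 -0.0178 -0.0014] w [-0.001 -0.001 -0.003]
go [0.54  0.197 0.15  0.15 ] t [ 0.0282 -0.0249 -0.0013] w [-0.001 -0.001 -0.003]
go [0.546 0.206 0.15  0.15 ] t [ 0.0347 -0.0324 -0.0013] w [-0.001 -0.001 -0.003]
go [0.551 0.214 0.15  0.15 ] t [ 0.0407 -0.0403 -0.0013] w [-0.001 -0.001 -0.003]
go [0.555 0.223 0.15  0.15 ] t [ 0.0463 -0.0486 -0.0013] w [-0.001 -0.001 -0.003]
go [0.559 0.233 0.15  0.15 ] t [ 0.0514 -0.0571 -0.0013] w [-0.001 -0.001 -0.003]
```

Emit:
{"fn": "step_arm", "kwargs": {
  "steps": [
    {"jaw":0.0,"tx":0.006,"ty":-0.005,"tz":-0.001,"ax":0,"ay":0,"az":0},
    {"jaw":0.0,"tx":0.014,"ty":-0.011,"tz":-0.001,"ax":0,"ay":0,"az":0},
    {"jaw":0.0,"tx":0.021,"ty":-0.018,"tz":-0.001,"ax":0,"ay":0,"az":0},
    {"jaw":0.0,"tx":0.028,"ty":-0.025,"tz":-0.001,"ax":0,"ay":0,"az":0},
    {"jaw":0.0,"tx":0.035,"ty":-0.032,"tz":-0.001,"ax":0,"ay":0,"az":0},
    {"jaw":0.0,"tx":0.041,"ty":-0.04,"tz":-0.001,"ax":0,"ay":0,"az":0},
    {"jaw":0.0,"tx":0.046,"ty":-0.049,"tz":-0.001,"ax":0,"ay":0,"az":0},
    {"jaw":0.0,"tx":0.051,"ty":-0.057,"tz":-0.001,"ax":0,"ay":0,"az":0}
  ]
}}

```text
time: 31.1
tool_pos: [0.5585, 0.2334, 0.1496]
ee_rot: [-3.141, -0.001, 0.148]
wrist_force: [-0.7, -0.5, -0.4]
width: 0.0004
```

Run:
```python
from h import *
o=get_obs();print(o["tool_pos"],o["ee_rot"],o["wrist_force"]); doorang()
arc([.4,.34,.28,.22,.16,.12,.08,.04,0])
```

```text
[0.55854355 0.23338111 0.14959983] [-3.14098430e+00 -7.56931335e-04  1.47527769e-01] [-0.68275835 -0.47951927 -0.4239187 ]
wrist n 3601 th from top edge 0.36136897339920143 rmax 0.19472598374924616
go [0.559 0.233 0.15  0.15 ] t [-0.0006  0.0019 -0.0005] w [-0.002 -0.002 -0.002]
go [0.562 0.242 0.15  0.15 ] t [ 0.0039 -0.0069 -0.0005] w [-0.002 -0.002 -0.002]
go [0.564 0.252 0.15  0.15 ] t [ 0.008  -0.016  -0.0005] w [-0.002 -0.002 -0.002]
go [0.567 0.261 0.15  0.15 ] t [ 0.0114 -0.0253 -0.0004] w [-0.002 -0.002 -0.002]
go [0.568 0.271 0.15  0.15 ] t [ 0.0143 -0.0348 -0.0004] w [-0.002 -0.002 -0.002]
go [0.569 0.278 0.15  0.15 ] t [ 0.0159 -0.0412 -0.0004] w [-0.002 -0.002 -0.002]
go [0.569 0.284 0.15  0.15 ] t [ 0.0173 -0.0477 -0.0004] w [-0.002 -0.002 -0.002]
go [0.569 0.291 0.15  0.15 ] t [ 0.0184 -0.0542 -0.0004] w [-0.002 -0.002 -0.002]
go [0.569 0.298 0.15  0.15 ] t [ 0.0192 -0.0608 -0.0004] w [-0.002 -0.002 -0.002]
```

Emit:
{"fn": "step_arm", "kwargs": {
  "steps": [
    {"jaw":0.0,"tx":0.004,"ty":-0.007,"tz":0,"ax":0,"ay":0,"az":0},
    {"jaw":0.0,"tx":0.008,"ty":-0.016,"tz":0,"ax":0,"ay":0,"az":0},
    {"jaw":0.0,"tx":0.011,"ty":-0.025,"tz":0,"ax":0,"ay":0,"az":0},
    {"jaw":0.0,"tx":0.014,"ty":-0.034,"tz":0,"ax":0,"ay":0,"az":0},
    {"jaw":0.0,"tx":0.016,"ty":-0.041,"tz":0,"ax":0,"ay":0,"az":0},
    {"jaw":0.0,"tx":0.017,"ty":-0.047,"tz":0,"ax":0,"ay":0,"az":0},
    {"jaw":0.0,"tx":0.018,"ty":-0.053,"tz":0,"ax":0,"ay":0,"az":0},
    {"jaw":0.0,"tx":0.018,"ty":-0.056,"tz":0,"ax":0,"ay":0,"az":0}
  ]
}}

```text
time: 31.95
tool_pos: [0.5685, 0.2933, 0.1496]
ee_rot: [-3.14, -0.002, 0.149]
wrist_force: [-0.2, -0.6, 0.0]
width: 0.0005
```

Emit:
{"fn": "step_arm", "kwargs": {
  "steps": [
    {"jaw":0.0,"tx":0,"ty":-0.002,"tz":0,"ax":0,"ay":0,"az":0},
    {"jaw":0.0,"tx":0,"ty":-0.003,"tz":0,"ax":0,"ay":0,"az":0}
  ]
}}

```text
time: 32.15
tool_pos: [0.5681, 0.2964, 0.1496]
ee_rot: [-3.14, -0.002, 0.149]
wrist_force: [-0.6, -1.0, 0.9]
width: 0.0003
```

Emit:
{"fn": "step_arm", "kwargs": {
  "steps": [
    {"jaw":0.0,"tx":0,"ty":-0.002,"tz":0,"ax":0,"ay":0,"az":0},
    {"jaw":0.0,"tx":0,"ty":-0.003,"tz":0,"ax":0,"ay":0,"az":0},
    {"jaw":0.0,"tx":0,"ty":-0.004,"tz":0,"ax":0,"ay":0,"az":0},
    {"jaw":0.0,"tx":0,"ty":-0.004,"tz":0,"ax":0,"ay":0,"az":0}
  ]
}}

```text
time: 32.55
tool_pos: [0.5676, 0.2996, 0.1497]
ee_rot: [-3.141, -0.002, 0.148]
wrist_force: [0.7, -3.3, -0.4]
width: 0.0
```

Emit:
{"fn": "step_arm", "kwargs": {
  "steps": [
    {"jaw":0.0,"tx":0,"ty":0.002,"tz":0,"ax":0,"ay":0,"az":0},
    {"jaw":0.0,"tx":0,"ty":0.02,"tz":0,"ax":0,"ay":0,"az":0},
    {"jaw":0.0,"tx":0,"ty":0.05,"tz":0,"ax":0,"ay":0,"az":0},
    {"jaw":0.0,"tx":-0.02,"ty":0.08,"tz":-0.03,"ax":0,"ay":0,"az":0},
    {"jaw":0.0,"tx":-0.04,"ty":0.1,"tz":-0.07,"ax":0,"ay":0,"az":0},
    {"jaw":0.0,"tx":-0.06,"ty":0.11,"tz":-0.11,"ax":0,"ay":0,"az":0},
    {"jaw":0.0,"tx":-0.08,"ty":0.11,"tz":-0.15,"ax":0,"ay":0,"az":0},
    {"jaw":0.0,"tx":-0.08,"ty":0.11,"tz":-0.15,"ax":0,"ay":0,"az":0}
  ]
}}

```text
time: 33.35
tool_pos: [0.5052, 0.1782, 0.3084]
ee_rot: [-3.139, -0.017, 0.148]
wrist_force: [-0.2, -0.2, 0.4]
width: 0.0005
```

Run:
```python
from h import *
o=get_obs();print(o["time"],o["tool_pos"],o["wrist_force"])
m=camera_model("wrist"); p,d=snapshot("wrist"); save("w11.png",p)
P,uu,v=pts("wrist",d,np.ones((400,640),bool),m)
r=P[:,:2]-H; s=r@u(0); t=r@n(0)
for lo,hi in((.02,.06),(.06,.11),(.11,.15),(.15,.19),(.197,.208)):
    q=(abs(P[:,2]-.199)<.005)&(s>lo)&(s<hi)&(t>-.05)&(t<.0135)
    print(lo,q.sum(),np.round(np.percentile(t[q],[3,50,97]),4) if q.any() else "")
for s_ in silhouettes("wrist","gauge")[:2]:
    Q,_,_=pts("wrist",d,s_["pixels"],m); print(s_["confidence"],s_["rect"],np.round(np.median(Q,0),3))
```

```text
33.35 [0.50520663 0.17824353 0.30840503] [-0.17742646 -0.23747587  0.43709931]
0.02 578 [-0.0011  0.0045  0.0107]
0.06 809 [-0.0009  0.0046  0.0109]
0.11 716 [-0.0008  0.0046  0.0109]
0.15 804 [-0.0007  0.0047  0.011 ]
0.197 241 [-0.0007  0.0056  0.013 ]
```

View pics/w11.png

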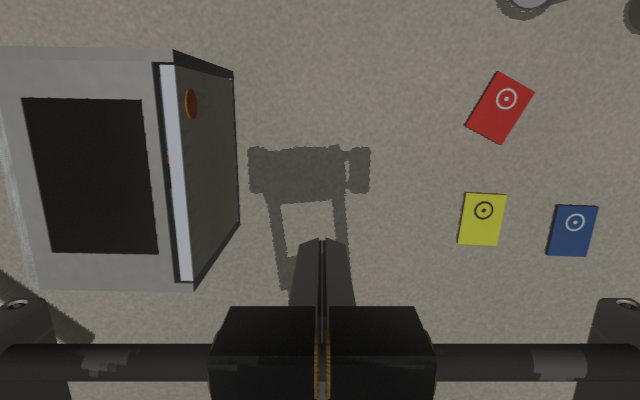

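The door is flush: its outer face lines up with the wall edges along its whole width. The orange collar shows through the roof gap at (170,160), as it did at the start. I hand in.

Run:
```python
from h import *
print(close_job())
```

```text
the job is handed in; nothing more can be done
None
```

I carried out the whole sequence and handed the job in at about 33 s of robot time. No verdict is reported.

- **Door opened:** I pressed the orange disc, with the wrist reading up to about 15 N. The door popped ajar to about 0.5 rad and I swung it to about 1.68 rad.
- **Readings:** Only the yellow, red and blue panels were there. I rested the gauge upright in each ring in that order, for well over a second each. The wrist load rose by roughly 2 to 4 N from its in-air level, and the tip was within about 2 mm of each ring centre by my estimate. The panels had not moved noticeably between looks.
- **Gauge returned:** I hung it in the bracket again. With the door still open it stood upright, its top at z = 0.177 m and about 1.5 mm from the estimated hole centre.
- **Door shut:** I pushed it until the buffer gave about 3 N. From the wrist camera its outer face lines up with the side-wall edges along its whole width, and the gripper was well clear.

The gauge finder reported nothing once the door was shut. I saw only an orange spot, probably the collar, through the roof gap where it was at the start, so the gauge's final position behind the door was not measured. The tin, cup and bottle were never approached, but I did not re-measure them at the end.

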